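# Clear the rock-sample bench: scoop chips into the dish, nest the cups

### The job

Put the rock samples away: with the scoop, never with the fingers, move all the stone chips from the tray into the copper dish, then leave the scoop standing flat, right way up, with its whole pan inside the emptied tray. Nest all the steel cups upright into one stack on the bench, and leave the amber jar, the multimeter and the balance where they are.

Things in the scene. Friction and masses are not known exactly. Their poses are not given: they have to be found in the camera images.
- tray: Fixed open grey plastic tray on the bench, 228 mm long (its x) by 94 mm wide (its y) by 36 mm high, walls and floor 4 mm thick, so inside 220 x 86 mm and 32 mm deep. Origin: centre of its underside, on the bench; z up. The stone chips lie at its -x end, which is the end nearer the robot; its last 75 mm or so towards +x are free.
- scoop: Loose aluminium hand scoop with a black handle, 160 g. Origin: centre of its pan's underside; x to the nose, z up. Handle: level bar from x -150 to -38 mm, 16 mm thick (y), z 46 to 70 mm. Starts upright on its pan on the bench, nose roughly towards the robot. Centre of mass near x -24 mm. The pan is described under scoop_lip.
- scoop_lip (a point): Middle of the scoop's front edge, underside (x 45 mm of the scoop; axes as the scoop's). Pan: flat floor 2.5 mm thick from scoop x -40 to +45 mm, 74 mm wide (front 20 mm: 1.5 mm thick); side walls to z 30 mm from x -40 to +20, to z 17 mm on to x +40; rear wall at x -40 to z 32 mm, its middle 30 mm to z 60; nose and top open.
- scoop_grip (a point): Point on the scoop's handle at x -72, y 0, z 58 mm of the scoop: a good place to grip it across the 16 mm thickness; axes as the scoop's.
- dish: Loose round copper dish, open on top, 128 mm across the rim, 108 mm at the foot, 50 mm high, wall 4 mm, floor 5 mm, 450 g. Origin: centre of its underside; z up.
- chip0: Chunky reddish stone chip, about 33 x 31 x 21 mm, 35 g, smooth; origin at its centre. Chips start lying flat in the tray; three to five are present (None if absent).
- chip1: Chunky reddish stone chip, about 33 x 31 x 21 mm, 35 g, smooth; origin at its centre. Chips start lying flat in the tray; three to five are present (None if absent).
- chip2: Chunky reddish stone chip, about 33 x 31 x 21 mm, 35 g, smooth; origin at its centre. Chips start lying flat in the tray; three to five are present (None if absent).
- chip3: Chunky reddish stone chip, about 33 x 31 x 21 mm, 35 g, smooth; origin at its centre. Chips start lying flat in the tray; three to five are present (None if absent).
- chip4: Chunky reddish stone chip, about 33 x 31 x 21 mm, 35 g, smooth; origin at its centre. Chips start lying flat in the tray; three to five are present (None if absent).
- cup0: Stacking sample cup of bare steel, 70 mm high, 90 g, loose, upright. Origin: centre of underside; z up. Upper 30 mm: straight collar, 66 mm outside and 60 mm inside diameter; below its shoulder (z 40 mm) it tapers from 56 to 44 mm at the foot. Nested, each stands 30 mm higher, shoulder on the rim below, 2 mm play. Always present.
- cup1: Stacking sample cup of bare steel, 70 mm high, 90 g, loose, upright. Origin: centre of underside; z up. Upper 30 mm: straight collar, 66 mm outside and 60 mm inside diameter; below its shoulder (z 40 mm) it tapers from 56 to 44 mm at the foot. Nested, each stands 30 mm higher, shoulder on the rim below, 2 mm play. Some of cup1 to cup3 may be absent (None).
- cup2: Stacking sample cup of bare steel, 70 mm high, 90 g, loose, upright. Origin: centre of underside; z up. Upper 30 mm: straight collar, 66 mm outside and 60 mm inside diameter; below its shoulder (z 40 mm) it tapers from 56 to 44 mm at the foot. Nested, each stands 30 mm higher, shoulder on the rim below, 2 mm play. Some of cup1 to cup3 may be absent (None).
- cup3: Stacking sample cup of bare steel, 70 mm high, 90 g, loose, upright. Origin: centre of underside; z up. Upper 30 mm: straight collar, 66 mm outside and 60 mm inside diameter; below its shoulder (z 40 mm) it tapers from 56 to 44 mm at the foot. Nested, each stands 30 mm higher, shoulder on the rim below, 2 mm play. Some of cup1 to cup3 may be absent (None).
- jar: Bystander: small closed amber jar with black cap, 60 mm across, 70 mm high, beyond the work; origin under its centre.
- meter: Bystander: black multimeter lying flat, 70 x 140 x 32 mm, beyond the work; origin under its centre.
- balance: Bystander: flat black pocket balance with a steel pan, 90 x 130 x 30 mm, beyond the work; origin under its centre.
Not all that is in view belongs to the job. Several things have the shape of the scoop; the one meant has the colours described above.

How it is judged:
On the way:
1. the scoop is carried up clear of the tray with at least one chip in its pan (height (world z) of scoop above 0.06 m and ((x of chip0 in the frame of scoop between -0.04 and 0.05 m and y of chip0 in the frame of scoop between -0.04 and 0.04 m and z of chip0 in the frame of scoop between 0 and 0.05 m) or (x of chip1 in the frame of scoop between -0.04 and 0.05 m and y of chip1 in the frame of scoop between -0.04 and 0.04 m and z of chip1 in the frame of scoop between 0 and 0.05 m) or (x of chip2 in the frame of scoop between -0.04 and 0.05 m and y of chip2 in the frame of scoop between -0.04 and 0.04 m and z of chip2 in the frame of scoop between 0 and 0.05 m) or (x of chip3 in the frame of scoop between -0.04 and 0.05 m and y of chip3 in the frame of scoop between -0.04 and 0.04 m and z of chip3 in the frame of scoop between 0 and 0.05 m) or (x of chip4 in the frame of scoop between -0.04 and 0.05 m and y of chip4 in the frame of scoop between -0.04 and 0.04 m and z of chip4 in the frame of scoop between 0 and 0.05 m))), for 0.2 s.
At the end, for the whole second after the job is handed in: Every chip lies inside the upright dish; the scoop stands flat in the tray, pan on its floor; the cups are upright (0.1 rad), nested in one stack on the bench, axes within 10 mm of cup0's, no foot above 97 mm; all is released and at rest (horizontal distance between each of chip0, chip1, chip2, chip3, chip4 and dish below 0.056 m and z of chip0 in the frame of dish between 0.005 and 0.05 m and linear speed of each of chip0, chip1, chip2, chip3, chip4, scoop, cup0, cup1, cup2, cup3 below 0.03 m/s and z of chip1 in the frame of dish between 0.005 and 0.05 m and z of chip2 in the frame of dish between 0.005 and 0.05 m and z of chip3 in the frame of dish between 0.005 and 0.05 m and z of chip4 in the frame of dish between 0.005 and 0.05 m and angle between each of dish, scoop's own z axis and vertical below 0.12 rad and x of scoop in the frame of tray between -0.075 and 0.08 m and y of scoop in the frame of tray between -0.03 and 0.03 m and z of scoop in the frame of tray below 0.012 m and angle between each of cup0, cup1, cup2, cup3's own z axis and vertical below 0.1 rad and height (world z) of each of cup0, cup1, cup2, cup3 below 0.097 m and horizontal distance between each of cup1, cup2, cup3 and cup0 below 0.01 m and height (world z) of any of cup0, cup1, cup2, cup3 below 0.003 m); the robot touches nothing.
It fails at once if a finger pushes on a stone chip (contact force between the fingers and chip0 above 0.5 N or contact force between the fingers and chip1 above 0.5 N or contact force between the fingers and chip2 above 0.5 N or contact force between the fingers and chip3 above 0.5 N or contact force between the fingers and chip4 above 0.5 N).
It fails at once if the amber jar, the multimeter or the balance is moved by more than 30 mm or tipped (distance of any of jar, meter, balance from where it was at the start of the episode above 0.03 m or angle between any of jar, meter, balance's own z axis and vertical above 0.3 rad).
Of cup1, cup2, cup3 only 2 to 3 are there at a start; the rules pass over those that are not, and their reading is None.
Of chip0, chip1, chip2, chip3, chip4 only 3 to 5 are there at a start; the rules pass over those that are not, and their reading is None.
At some moment in a run one of dish may be knocked a few centimetres aside while the robot is not near it.
It also fails if it takes over 208 s, if anything falls off the work surface, if the arm or the gripper's body presses on something with over 40 N, if the wrist force passes 120 N, or if a joint passes its speed limit or range.

### The arm

A 7-joint arm with a two-finger parallel gripper is mounted at the origin on the work surface. World frame = base frame: x ahead of the robot, y to its left, z up, the work surface at z = 0. Lengths are in m, angles in rad, forces in N, time in s.
With the tool pointing down it reaches from about 0.4 to 0.875 m from the base axis. Payload 19.3 kg.
Tool frame: the origin (TCP) lies on the centre line of the jaws, within the pads' length; the fingertips stand 14 mm ahead of it and the grasp point (between the pads) lies 5 mm behind it; z points along the fingers, y is the line along which they close (so a half turn about z gives the same grasp; the last joint's range is limited). The gripper opens to 85 mm and grips with 20 to 120 N. Pads are 22 mm wide; open, the fingers measure 114 mm over their backs; the gripper's body (76 mm by 85 mm) begins 54 mm behind the grasp point. The pads swing forward as they close: fully open they stand 13 mm farther back than shut.
Start: joints at [-1.411, 0.521, -0.036, 1.599, 0.021, 1.021, -0.113], TCP at [0.142, 0.609, 0.209] pointing down, gripper open.
Joint ranges: [-2.91, 2.91], [-0.3, 2.13], [-1.5, 1.42], [0.17, 2.43], [-1.26, 4.41], [0.16, 1.93], [-2.52, 2.52]. Speed limits (rad/s): [1.89, 1.89, 2.39, 2.39, 3.01, 3.01, 3.01].

### API

Orientations are given as [roll, pitch, yaw] about the fixed x, y, z axes, in that order (R = Rz(yaw) Ry(pitch) Rx(roll)).
In Python, from workcell import bot, grab_frame, regions_of gives the robot as it stands. The module is installed in compiled form; this text tells all that it offers.
- The arm moves only by the tool play_rows, never from a script. Its argument "plan" is a list of rows, each a list of 3 entries, a list of its own where there are three numbers: the shift along the tool's x, y, z in units of 2.5 cm (1.0 is 2.5 cm), then the turn, a rotation vector about the tool's x, y, z in units of 0.15 rad (1.0 is 0.15 rad), then the closure, from -1 (fully open) to 1 (shut). In form: [[[tx, ty, tz], [rx, ry, rz], jaw], ...]. A call has 1 to 20 rows; each row shifts and turns the commanded pose from where the row before left it, along the tool's axes as they then stand; what a row does not reach is not made up. A row lasts 1/8 s, in which the tool goes at most 62.5 mm and 10.7 degrees, less where a joint would pass 70% of its speed; a pose out of reach is approached as far as the arm can. A call with a number of a shift or a turn outside -1 to 1 is refused whole. A call with a gripper value outside its range is refused whole. The fingers move at their own pace and stop on an object; "newtons" is the grip in N (left out, the last holds). Time passes only in rows, so rows that do not move let the fingers close. It gives the time, the measured TCP pose, the force, the opening and the grip force at its end, in the units of the state.
- bot.observe(): the state, without advancing time (a new reading comes with each control period).
- grab_frame(name): name is "scene" or "top" or "wrist"; returns a dict with "pixels" (420x560x3 uint8, red, green, blue), "depth" (420x560 float32, m along the optical axis (not along the pixel's ray), 0 where there is no reading), "camera_matrix" (3x3 intrinsics, pixels), "R" (3x3) and "t" (3): a world point X has camera coordinates R X + t. Camera axes: x right, y down, z forward; pixel columns grow to the right and rows downward; lengths in m; the calibration is good to about 2 mm. A picture is of the moment at which its call begins.
- bot.job_done(): hands the job in; it is judged then, once.
Trained networks look in the newest picture that a camera, given by its name, has taken for a name from the list of things; names that differ only in an ending like _2 or _b are one class to them, and where a whole thing is asked for, a point or a joint stands for the part that bears it (a point fixed in the world has none). Each returns a list of dicts, best first, with "p" (0 to 1); they miss things now and then, are a little off and sometimes report something else, mostly with a low value. They report only what shows in the picture. A call takes as long as a camera call. They do not tell look-alikes from the thing itself.
- regions_of(thing, camera): "mask" (420x560 bool, what is visible of it) and "box" ([left, top, right, bottom] in pixels, round what is visible of it).
The state is a dict: "clock": time; "qpos": joint angles; "qd": joint speeds; "joint_efforts": joint torques, N m; "position": TCP position; "tool_rot": TCP orientation; "force": force on the tool from outside, world axes, zero at the start; "moment": the same for the moment, N m; "grip_width": finger opening in m; "finger_force": force on a finger pad.
Only numpy, scipy, OpenCV 4.12 (cv2) and the standard library are available. Lean on these libraries where they do the work, as an engineer would, in place of code of your own. Each camera call takes 0.05 s, during which the arm holds its last target. There are 200 camera calls.

## Working session

There is one attempt and no reset: what is moved stays moved. The work goes in short steps, Python scripts to look and compute and a tool call to move; the robot and the scene stay as the last step left them, time stands still between calls to the robot, and variables do not carry over. Pictures are saved under pics/ and viewed, at most 14 in all, crops included, and the job is handed in when it is done.

Besides the shell and the picture viewer there is one more tool, called in YAML: its name, and indented under it one key for each argument. play_rows: Moves the arm, as the interface text tells. Its arguments: {"type":"object","properties":{"plan":{"type":"array"},"newtons":{"type":"number"}},"required":["plan"]}

```bash
mkdir -p pics
cat > h.py <<'E'
import numpy as np, cv2
from workcell import bot, grab_frame, regions_of
def save(f,name): cv2.imwrite('pics/'+name,f['pixels'][:,:,::-1])
def cloud(f):
    d=f['depth'];K=f['camera_matrix'];v,u=np.mgrid[:d.shape[0],:d.shape[1]]
    P=np.stack([(u-K[0,2])/K[0,0]*d,(v-K[1,2])/K[1,1]*d,d],-1)
    return (P-f['t'])@f['R']
E
python3 - <<'E'
from h import *
s=bot.observe();print({k:np.round(v,3) for k,v in s.items()})
for c in('top','scene'):
    f=grab_frame(c);save(f,c+'0.png');W=cloud(f)
    print(c,np.round(f['R'],2).tolist(),np.round(-f['R'].T@f['t'],3))
    for n in('tray','scoop','dish','chip0','cup0','jar','meter','balance'):
        for r in regions_of(n,c):
            m=r['mask']&(f['depth']>0);p=W[m]
            if len(p)<5: continue
            print(c,n,round(r['p'],2),np.round(r['box']),m.sum(),np.round(np.median(p,0),3),'z98',np.round(np.percentile(p[:,2],98),3),'ext',np.round(np.percentile(p,2,0),3)[:2],np.round(np.percentile(p,98,0),3)[:2],'rgb',np.median(f['pixels'][m],0))
E
```

```text
{'clock': np.float64(0.0), 'qpos': array([-1.411,  0.522, -0.036,  1.6  ,  0.021,  1.021, -0.113]), 'qd': array([-0.   , -0.001,  0.001,  0.001, -0.   ,  0.   , -0.001]), 'joint_efforts': array([ 3.0000e-03, -9.2709e+01,  1.9820e+00, -3.6993e+01,  1.8000e-02,
        8.0000e-03, -0.0000e+00]), 'position': array([0.142, 0.608, 0.209]), 'tool_rot': array([-3.14 ,  0.   ,  2.912]), 'force': array([0.499, 0.426, 0.582]), 'moment': array([-0.023,  0.022,  0.061]), 'finger_force': np.float64(0.0), 'grip_width': np.float64(0.086)}
top [[0.02, -1.0, 0.0], [-0.99, -0.02, -0.11], [0.11, -0.0, -0.99]] [ 0.4   -0.111  1.233]
top tray 0.58 [215. 158. 258. 248.] 2835 [ 0.571 -0.006  0.004] z98 0.038 ext [ 0.444 -0.057] [0.667 0.049] rgb [65. 68. 67.]
top scoop 0.84 [270. 267. 334. 332.] 1295 [ 0.281 -0.204  0.003] z98 0.072 ext [ 0.228 -0.258] [ 0.377 -0.114] rgb [30. 51. 96.]
top scoop 0.58 [286. 166. 317. 242.] 1175 [ 0.511 -0.188  0.003] z98 0.072 ext [ 0.457 -0.217] [ 0.633 -0.146] rgb [107. 108. 106.]
top dish 0.76 [137. 201. 187. 250.] 1925 [0.491 0.189 0.007] z98 0.052 ext [0.431 0.126] [0.
[... 3352 characters left out ...]
07 ext [ 0.392 -0.388] [ 0.454 -0.322] rgb [75.  72.5 75. ]
scene cup0 0.6 [435. 300. 471. 338.] 1010 [0.409 0.344 0.047] z98 0.07 ext [0.377 0.313] [0.44  0.375] rgb [73.  71.  72.5]
scene jar 0.72 [313. 352. 341. 397.] 1115 [0.718 0.334 0.059] z98 0.072 ext [0.688 0.301] [0.738 0.351] rgb [60. 47. 47.]
scene meter 0.93 [197. 264. 248. 313.] 1493 [0.792 0.004 0.031] z98 0.04 ext [ 0.757 -0.069] [0.826 0.063] rgb [58. 56. 57.]
scene meter 0.32 [239. 198. 307. 230.] 1049 [ 0.535 -0.189  0.021] z98 0.071 ext [ 0.462 -0.223] [ 0.646 -0.143] rgb [83. 83. 82.]
scene balance 0.74 [174. 210. 219. 255.] 1258 [ 0.756 -0.22   0.026] z98 0.033 ext [ 0.703 -0.301] [ 0.802 -0.172] rgb [115.5 113.  109.5]
```

Run:
```python
import cv2
a=cv2.imread('pics/top0.png');b=cv2.imread('pics/scene0.png')
cv2.imwrite('pics/a.png',cv2.resize(a[90:300,60:400],None,fx=2.35,fy=2.35,interpolation=cv2.INTER_CUBIC))
```

```text
(no output)
```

View pics/a.png

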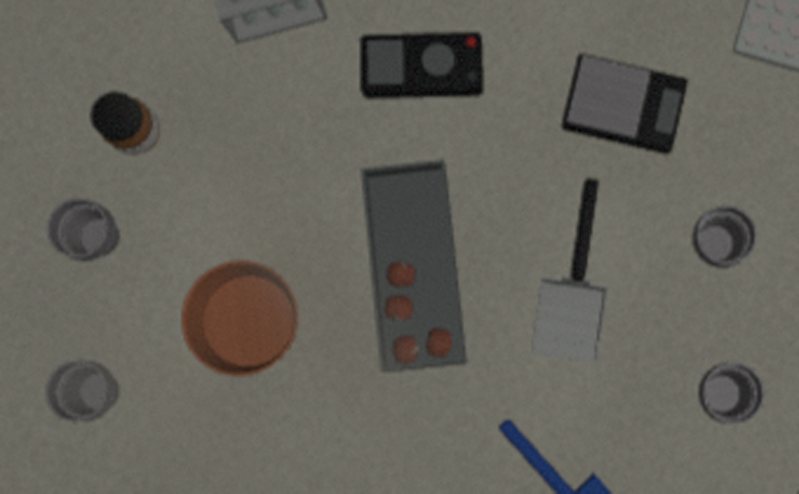

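The top view shows the aluminium scoop with black handle at crop (580,280), the grey tray at (410,265) with 4 chips at its near end, the copper dish at (240,318) and four cups. I'll measure the poses precisely now.

```bash
cat >> h.py <<'E'
from scipy.spatial.transform import Rotation as Rn
def to(p,yaw=None,tilt=0):
    """shift in current tool axes (units) with target p, and turn (units), T first / R first. tilt>0 = nose (tool x) down"""
    s=bot.observe();Rc=Rn.from_euler('xyz',s['tool_rot']);
    Rt=Rn.from_euler('xyz',[np.pi,0,yaw])*Rn.from_euler('y',tilt) if yaw is not None else Rc
    d=np.array(p)-s['position']
    print('clock',round(float(s['clock']),2),'pos',np.round(s['position'],4),'rot',np.round(s['tool_rot'],3),'grip',round(float(s['grip_width']),4))
    print(' T-first',np.round(Rc.inv().apply(d)/.025,3),' turn',np.round((Rc.inv()*Rt).as_rotvec()/.15,3),' T-after-turn',np.round(Rt.inv().apply(d)/.025,3))
def rect(p):
    (c,wh,a)=cv2.minAreaRect(p[:,:2].astype(np.float32)*1000);return np.round(c,1),np.round(wh,1),round(a,2)
def best(n,c,near,rad=.08):
    f=grab_frame(c);W=cloud(f);out=[]
    for r in regions_of(n,c):
        m=r['mask']&(f['depth']>0)
        if m.sum()<5: continue
        if np.hypot(*(np.median(W[m],0)[:2]-near))<rad: return f,W,m
    return f,W,None
def box(W,f,x,y,z): return W[(f['depth']>0)&(W[...,0]>x[0])&(W[...,0]<x[1])&(W[...,1]>y[0])&(W[...,1]<y[1])&(W[...,2]>z[0])&(W[...,2]<z[1])]
E
python3 - <<'E'
from h import *
for c in('top','scene'):
    f=grab_frame(c);W=cloud(f)
    h=box(W,f,(.42,.68),(-.25,-.12),(.058,.08));print(c,'handle',len(h),rect(h),np.round(h.mean(0),4))
    # pan incl.
    h=box(W,f,(.42,.58),(-.25,-.12),(.012,.05));print(c,'panwalls',rect(h))
    t=box(W,f,(.40,.72),(-.09,.09),(.032,.045));print(c,'trayrim',len(t),rect(t))
    for sgn in (0,): 
        print(c,'dishrim',rect(box(W,f,(.39,.6),(.09,.27),(.044,.06))))
    # chips by colour in tray
    px=f['pixels'].astype(int);red=(px[...,0]-px[...,2]>20)&(f['depth']>0)&(W[...,0]>.42)&(W[...,0]<.6)&(abs(W[...,1])<.08)&(W[...,2]<.05)&(W[...,2]>.018)
    n,l,st,ce=cv2.connectedComponentsWithStats(red.astype(np.uint8),connectivity=4)
    for i in range(1,n):
        if st[i,4]>15: q=W[l==i];print(c,'chip',st[i,4],rect(q),np.round(q[:,2].max(),3))
    for (x,y) in((.59,-.346),(.42,-.353),(.407,.344),(.58,.355)):
        q=box(W,f,(x-.06,x+.06),(y-.06,y+.06),(.064,.08));print(c,'cup',np.round(cv2.minEnclosingCircle(q[:,:2].astype(np.float32)),4) if 0 else (np.round(cv2.minEnclosingCircle(q[:,:2].astype(np.float32))[0],4),rect(q)))
E
```

```text
top handle 283 (array([ 593.1, -190.3]), array([ 25.7, 111.8]), 85.3) [ 0.5912 -0.1924  0.0685]
top panwalls (array([ 501. , -181.1]), array([74.2, 79.8]), 82.37)
top trayrim 363 (array([553.7,  -5.1]), array([228.6,  94.2]), 7.77)
top dishrim (array([488.6, 179.8]), array([126.4, 125.5]), 13.73)
top chip 82 (array([543.5,   8.7]), array([21.4, 26.7]), 0.22) 0.027
top chip 81 (array([505.1,  10. ]), array([23.5, 26.5]), 1.39) 0.029
top chip 81 (array([467.8, -36.7]), array([23. , 26.5]), 77.95) 0.029
top chip 78 (array([459.4,   0.6]), array([26.2, 21.3]), 0.46) 0.028
top cup (array([ 0.5898, -0.3454]), (array([ 588.9, -345.9]), array([63.4, 64.5]), 8.36))
top cup (array([ 0.4191, -0.3536]), (array([ 419.3, -353.1]), array([62.3, 66. ]), 1.31))
top cup (array([0.405, 0.344]), (array([405.2, 344.8]), array([62.3, 65.9]), 1.5))
top cup (array([0.5808, 0.3538]), (array([580.5, 355. ]), array([65.4, 64.3]), 51.07))
scene handle 268 (array([ 596.7, -191.8]), array([ 26.3, 112.1]), 80.49) [ 0.5977 -0.1906  0.066 ]
scene panwalls (array([ 520.6, -183.3]), array([ 85. , 116.1]), 84.52)
scene trayrim 432 (array([555.6,  -6.3]), array([232. , 100.6]), 7.72)
scene dishrim (array([491.3, 178.4]), array([128.1, 127.9]), 84.84)
scene chip 67 (array([471.4, -36.5]), array([24.7, 28.8]), 75.29) 0.027
scene chip 60 (array([462.7,  -0.8]), array([28.8, 22.9]), 8.64) 0.03
scene chip 61 (array([512. ,  12.9]), array([37. , 24.1]), 69.86) 0.036
scene chip 72 (array([548.9,  10.7]), array([30. , 25.2]), 70.71) 0.027
scene cup (array([ 0.5909, -0.3485]), (array([ 593.4, -348.3]), array([62.9, 70.3]), 4.08))
scene cup (array([ 0.4206, -0.3527]), (array([ 422.2, -354.7]), array([73. , 62.8]), 60.7))
scene cup (array([0.4082, 0.3443]), (array([408.3, 343.2]), array([65.6, 65.5]), 80.12))
scene cup (array([0.5825, 0.3529]), (array([583.4, 354. ]), array([66.2, 65. ]), 12.67))
```

Run:
```python
from h import *
to([.45,.3,.209],3.009)
R=Rn.from_euler('xyz',[np.pi,0,3.009])
print(R.inv().apply(np.array([.573,-.189,.12])-[.45,.3,.209])/.025)
```

```text
clock 1.0 pos [0.1424 0.6086 0.2093] rot [-3.142 -0.     2.912] grip 0.0855
 T-first [-1.4793e+01 -9.2150e+00  1.2000e-02]  turn [-0.    -0.    -0.648]  T-after-turn [-1.3828e+01 -1.0607e+01  1.2000e-02]
[ -7.46273417 -18.73786537   3.56      ]
```

play_rows:
  plan:
    - [[0,0,0],[0,0,-0.65],-1]
    - [[-0.8,-0.6,0],[0,0,0],-1]
    - [[-0.8,-0.6,0],[0,0,0],-1]
    - [[-0.8,-0.6,0],[0,0,0],-1]
    - [[-0.8,-0.6,0],[0,0,0],-1]
    - [[-0.8,-0.6,0],[0,0,0],-1]
    - [[-0.8,-0.6,0],[0,0,0],-1]
    - [[-0.8,-0.6,0],[0,0,0],-1]
    - [[-0.8,-0.6,0],[0,0,0],-1]
    - [[-0.8,-0.6,0],[0,0,0],-1]
    - [[-0.8,-0.6,0],[0,0,0],-1]
    - [[-0.8,-0.6,0],[0,0,0],-1]
    - [[-0.8,-0.6,0],[0,0,0],-1]
    - [[-0.8,-0.6,0],[0,0,0],-1]
    - [[-0.8,-0.6,0],[0,0,0],-1]
    - [[-0.8,-0.6,0],[0,0,0],-1]
    - [[-0.8,-0.6,0],[0,0,0],-1]
    - [[-0.8,-0.6,0],[0,0,0],-1]

```text
clock: 3.25
position: [0.4466, 0.3091, 0.2095]
tool_rot: [3.141, 0.0, 3.008]
force: [-0.0, -0.0, -0.1]
grip_width: 0.0856
finger_force: 0.0
```

play_rows:
  plan:
    - [[-0.4,-1,0.1],[0,0,0],-1]
    - [[-0.4,-1,0.1],[0,0,0],-1]
    - [[-0.4,-1,0.1],[0,0,0],-1]
    - [[-0.4,-1,0.1],[0,0,0],-1]
    - [[-0.4,-1,0.1],[0,0,0],-1]
    - [[-0.4,-1,0.1],[0,0,0],-1]
    - [[-0.4,-1,0.1],[0,0,0],-1]
    - [[-0.4,-1,0.1],[0,0,0],-1]
    - [[-0.4,-1,0.1],[0,0,0],-1]
    - [[-0.4,-1,0.1],[0,0,0],-1]
    - [[-0.4,-1,0.1],[0,0,0],-1]
    - [[-0.4,-1,0.1],[0,0,0],-1]
    - [[-0.4,-1,0.1],[0,0,0],-1]
    - [[-0.4,-1,0.1],[0,0,0],-1]
    - [[-0.4,-1,0.1],[0,0,0],-1]
    - [[-0.4,-1,0.1],[0,0,0],-1]
    - [[-0.4,-1,0.1],[0,0,0],-1]
    - [[-0.4,-1,0.1],[0,0,0],-1]
    - [[-0.4,-0.5,0.1],[0,0,0],-1]
    - [[0,0,0],[0,0,0],-1]

```text
clock: 5.75
position: [0.573, -0.1735, 0.1616]
tool_rot: [-3.142, -0.0, 3.008]
force: [-0.4, 0.1, -1.2]
grip_width: 0.0855
finger_force: 0.0
```

Run:
```python
from h import *
to([.573,-.189,.053],3.009)
for c in('top','scene'):
    f=grab_frame(c);W=cloud(f)
    h=box(W,f,(.42,.68),(-.25,-.12),(.058,.08));print(c,'handle',len(h),rect(h))
f=grab_frame('wrist');save(f,'w1.png')
```

```text
clock 5.75 pos [ 0.573  -0.1735  0.1616] rot [-3.142 -0.     3.008] grip 0.0855
 T-first [-0.084 -0.613  4.344]  turn [-0.001 -0.001 -0.009]  T-after-turn [-0.083 -0.613  4.343]
top handle 0 (array([0., 0.]), array([0., 0.]), 0.0)
scene handle 265 (array([ 596.3, -192.4]), array([ 24.7, 111.5]), 79.53)
```

play_rows:
  plan:
    - [[0,-0.6,0],[0,0,0],-1]
    - [[0,0,0.8],[0,0,0],-1]
    - [[0,0,0.8],[0,0,0],-1]
    - [[0,0,0.8],[0,0,0],-1]
    - [[0,0,0.8],[0,0,0],-1]
    - [[0,0,0.8],[0,0,0],-1]
    - [[0,0,0.35],[0,0,0],-1]
    - [[0,0,0],[0,0,0],1]
    - [[0,0,0],[0,0,0],1]
    - [[0,0,0],[0,0,0],1]
    - [[0,0,0],[0,0,0],1]
    - [[0,0,0],[0,0,0],1]
    - [[0,0,0],[0,0,0],1]
    - [[0,0,0],[0,0,0],1]
  newtons: 110

```text
clock: 7.65
position: [0.5711, -0.1875, 0.0531]
tool_rot: [-3.142, 0.0, 3.009]
force: [0.2, -0.4, -0.3]
grip_width: -0.0002
finger_force: 0.0
```

Run:
```python
from h import *
to([.573,-.189,.053],3.009)
for c in('top','scene'):
    f=grab_frame(c);W=cloud(f);save(f,c+'2.png')
    h=box(W,f,(.44,.68),(-.25,-.12),(.012,.05));print(c,'pan',len(h),rect(h))
    h=box(W,f,(.44,.56),(-.25,-.12),(.001,.05));print(c,'pan',len(h),rect(h))
```

```text
clock 7.65 pos [ 0.5711 -0.1875  0.0531] rot [-3.142  0.     3.009] grip -0.0002
 T-first [-0.083 -0.05   0.002]  turn [-0.     0.     0.002]  T-after-turn [-0.083 -0.05   0.002]
top pan 0 (array([0., 0.]), array([0., 0.]), 0.0)
top pan 0 (array([0., 0.]), array([0., 0.]), 0.0)
scene pan 324 (array([ 557. , -188.5]), array([ 83.3, 188.1]), 83.32)
scene pan 654 (array([ 500. , -182.9]), array([125.6, 119. ]), 89.88)
```

Run:
```python
from h import *
a=cv2.imread('pics/scene2.png')[130:290,150:400]
f=grab_frame('wrist');save(f,'w2.png')
b=cv2.resize(f['pixels'][:,:,::-1],(400,300));a=cv2.resize(a,(400,256))
o=np.zeros((300,800,3),np.uint8);o[:256,:400]=a;o[:,400:]=b;cv2.imwrite('pics/b.png',o)
```

```text
(no output)
```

View pics/b.png

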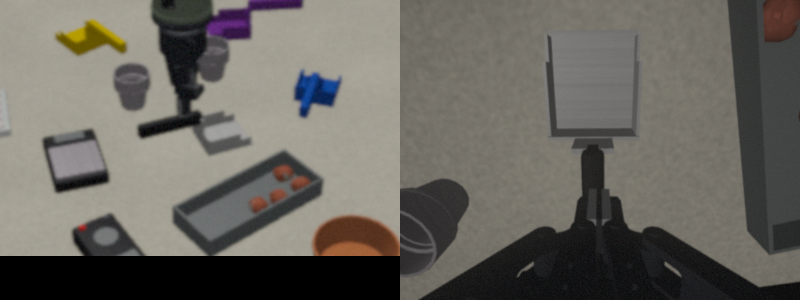

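Run:
```python
from h import *
a=cv2.imread('pics/w2.png')[180:420,150:420]
b=cv2.imread('pics/scene2.png')[150:240,210:310]
o=np.zeros((480,1000,3),np.uint8);a=cv2.resize(a,(440,390),interpolation=cv2.INTER_CUBIC);a=np.clip(a.astype(int)*2,0,255).astype(np.uint8)
b=np.clip(cv2.resize(b,(350,315),interpolation=cv2.INTER_CUBIC).astype(int)*2,0,255).astype(np.uint8)
o=np.zeros((390,790,3),np.uint8);o[:,:440]=a;o[:315,440:]=b;cv2.imwrite('pics/c.png',o)
print(bot.observe()['grip_width'],bot.observe()['finger_force'])
```

```text
0.00015937954353000233 0.0
```

View pics/c.png

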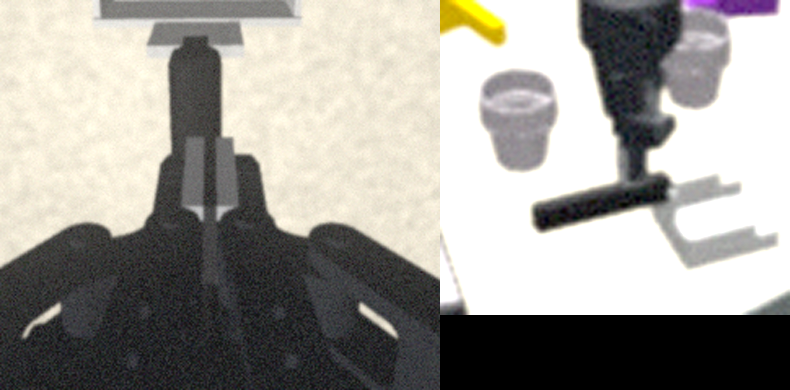

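Run:
```python
from h import *
f=grab_frame('scene');W=cloud(f)
for z in np.arange(.05,.2,.01):
    p=box(W,f,(.53,.62),(-.235,-.14),(z,z+.01)); print(round(z,2),len(p),np.round(np.percentile(p,[2,98],axis=0)[:,:2],3).tolist() if len(p) else '')
g=grab_frame('wrist');Wg=cloud(g)
for (r,c) in((300,262),(300,285),(240,270),(215,270)):
    print(r,c,np.round(Wg[r,c],3), np.round(g['depth'][r,c],3))
print(np.round(-g['R'].T@g['t'],3))
for z in np.arange(.03,.14,.01):
    p=box(Wg,g,(.53,.66),(-.235,-.14),(z,z+.01)); print(round(z,2),len(p),np.round(np.percentile(p,[2,98],axis=0)[:,:2],3).tolist() if len(p) else '')
```

```text
0.05 79 [[0.543, -0.193], [0.618, -0.174]]
0.06 134 [[0.543, -0.202], [0.619, -0.179]]
0.07 31 [[0.548, -0.198], [0.614, -0.179]]
0.08 22 [[0.567, -0.188], [0.584, -0.174]]
0.09 27 [[0.568, -0.19], [0.585, -0.172]]
0.1 24 [[0.567, -0.192], [0.585, -0.171]]
0.11 13 [[0.566, -0.198], [0.587, -0.161]]
0.12 41 [[0.566, -0.217], [0.589, -0.153]]
0.13 30 [[0.568, -0.227], [0.591, -0.144]]
0.14 44 [[0.571, -0.231], [0.591, -0.141]]
0.15 43 [[0.558, -0.233], [0.591, -0.141]]
0.16 39 [[0.564, -0.209], [0.592, -0.143]]
0.17 65 [[0.556, -0.206], [0.594, -0.141]]
0.18 59 [[0.564, -0.19], [0.594, -0.144]]
0.19 35 [[0.569, -0.172], [0.588, -0.145]]
0.2 74 [[0.549, -0.185], [0.609, -0.149]]
300 262 [ 0.56  -0.19   0.109] 0.126
300 285 [ 0.562 -0.182  0.109] 0.126
240 270 [ 0.553 -0.187  0.07 ] 0.161
215 270 [ 0.541 -0.186  0.068] 0.159
[ 0.489 -0.174  0.218]
0.03 943 [[0.531, -0.221], [0.545, -0.149]]
0.04 283 [[0.538, -0.2], [0.541, -0.172]]
0.05 424 [[0.538, -0.2], [0.544, -0.172]]
0.06 1621 [[0.539, -0.198], [0.646, -0.174]]
0.07 842 [[0.542, -0.198], [0.645, -0.181]]
0.08 577 [[0.56, -0.197], [0.567, -0.172]]
0.09 781 [[0.56, -0.198], [0.567, -0.172]]
0.1 840 [[0.56, -0.198], [0.567, -0.172]]
0.11 1321 [[0.558, -0.204], [0.582, -0.166]]
0.12 4459 [[0.556, -0.219], [0.584, -0.152]]
0.13 7873 [[0.555, -0.224], [0.585, -0.145]]
0.14 8241 [[0.553, -0.231], [0.582, -0.142]]
```

play_rows:
  plan:
    - [[0,0,-0.5],[0,0,0],1]
    - [[0,0,-0.5],[0,0,0],1]
    - [[0,0,-0.5],[0,0,0],1]
    - [[0,0,-0.5],[0,0,0],1]
    - [[0,0,-0.5],[0,0,0],1]
    - [[0,0,0],[0,0,0],1]

```text
clock: 8.65
position: [0.5716, -0.1876, 0.1166]
tool_rot: [-3.141, 0.002, 3.009]
force: [0.1, -0.7, 0.0]
grip_width: -0.0002
finger_force: 0.0
```

Run:
```python
from h import *
to([.573,-.189,.053],3.009)
f=grab_frame('scene');W=cloud(f);save(f,'scene3.png')
for z in np.arange(.04,.2,.01):
    p=box(W,f,(.53,.62),(-.235,-.14),(z,z+.01)); print(round(z,2),len(p),np.round(np.percentile(p,[2,98],axis=0)[:,:2],3).tolist() if len(p) else '')
g=grab_frame('wrist');save(g,'w3.png')
b=cv2.imread('pics/scene3.png')[130:240,190:330];a=cv2.imread('pics/w3.png')
o=np.zeros((300,800,3),np.uint8);o[:300,:380]=cv2.resize(b,(380,300),interpolation=cv2.INTER_CUBIC);o[:,400:]=cv2.resize(a,(400,300));cv2.imwrite('pics/d.png',np.clip(o.astype(int)*2,0,255).astype(np.uint8))
```

```text
clock 8.65 pos [ 0.5716 -0.1876  0.1166] rot [-3.141e+00  2.000e-03  3.009e+00] grip -0.0002
 T-first [-0.059 -0.047  2.546]  turn [-0.001  0.01   0.001]  T-after-turn [-0.063 -0.048  2.546]
0.04 30 [[0.542, -0.194], [0.618, -0.174]]
0.05 87 [[0.543, -0.192], [0.618, -0.175]]
0.06 134 [[0.544, -0.203], [0.618, -0.179]]
0.07 28 [[0.547, -0.199], [0.619, -0.183]]
0.08 0 
0.09 0 
0.1 0 
0.11 0 
0.12 0 
0.13 5 [[0.561, -0.185], [0.582, -0.181]]
0.14 21 [[0.563, -0.193], [0.585, -0.174]]
0.15 30 [[0.563, -0.194], [0.584, -0.172]]
0.16 34 [[0.564, -0.194], [0.585, -0.173]]
0.17 14 [[0.572, -0.199], [0.586, -0.171]]
0.18 35 [[0.567, -0.218], [0.589, -0.154]]
0.19 36 [[0.569, -0.228], [0.59, -0.146]]
```

View pics/d.png

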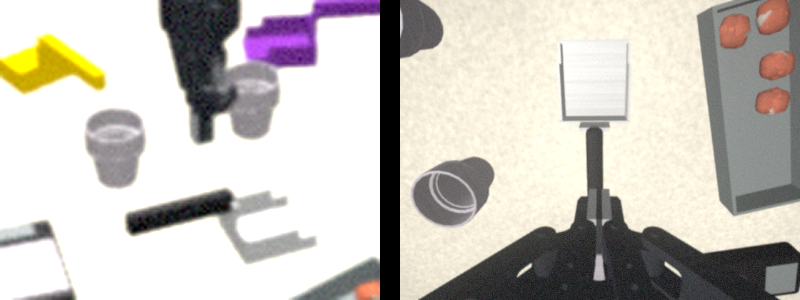

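The right-hand panel shows the fingers closed in the air (wrist 600,210), behind the untouched scoop, and the left-hand one shows the fingertips well above the handle. They stand about 20 mm above the reported TCP instead of 14 mm below it. I'll measure that offset before using it.

Run:
```python
from h import *
s=bot.observe()
for c in('scene','top'):
    f=grab_frame(c);W=cloud(f)
    p=box(W,f,(.54,.61),(-.215,-.15),(.09,.16)); 
    if len(p): print(c,len(p),'tip z',np.round(np.percentile(p[:,2],[0,2,5,10]),4),'xy',np.round(p[p[:,2]<.155].mean(0),4) if (p[:,2]<.155).any() else '')
    K=f['camera_matrix']
    for dz in(-.014,.02,.034):
        q=f['R']@(s['position']+[0,0,dz])+f['t'];print(c,dz,np.round((K@q/q[2])[:2],1))
    if c=='scene':
        px=f['pixels'].astype(int).sum(-1);print(px[168:200:1,255:275:3])
```

```text
scene 63 tip z [0.1347 0.1372 0.1381 0.1414] xy [ 0.5768 -0.181   0.1467]
scene -0.014 [265.4 192.6]
scene 0.02 [265.2 182. ]
scene 0.034 [265.1 177.5]
[[464 366  71  73  54  76  79]
 [467 419  96  57  62  87  85]
 [468 442 129  56  80  30 107]
 [470 450 117  69  53 110 219]
 [468 442 146  67  80 255 331]
 [464 455 178  54  78 399 416]
 [465 452 187  80  59 446 448]
 [467 453 187  85  87 448 445]
 [469 457 208  73  71 452 459]
 [466 453 201  79  90 449 464]
 [472 452 211  88  81 445 464]
 [468 452 221  91  89 444 464]
 [470 458 236  70  84 443 460]
 [469 463 280  96 136 446 465]
 [466 459 334 163 263 457 470]
 [465 457 407 318 398 464 467]
 [468 470 453 436 462 463 464]
 [473 468 471 474 469 471 466]
 [469 468 476 472 470 475 465]
 [474 474 476 465 471 473 466]
 [467 475 467 474 481 473 466]
 [463 462 472 475 468 475 468]
 [469 466 464 469 467 473 471]
 [469 467 463 464 466 468 475]
 [471 466 468 464 470 470 474]
 [469 464 471 476 474 466 464]
 [470 467 462 470 469 472 474]
 [468 467 470 473 466 472 477]
 [470 477 467 469 473 465 468]
 [470 470 474 462 467 463 451]
 [474 473 467 462 461 433 377]
 [468 462 470 450 417 323 245]]
top -0.014 [306.9 192.9]
top 0.02 [307.8 190.8]
top 0.034 [308.3 189.9]
```

play_rows:
  plan:
    - [[0,0,0],[0,0,0],-1]
    - [[0,0,0],[0,0,0],-1]
    - [[0,0,0],[0,0,0],-1]
    - [[0,0,0],[0,0,0],-1]
    - [[0,0,0],[0,0,0],-1]
    - [[0,0,0.75],[0,0,0],-1]
    - [[0,0,0.75],[0,0,0],-1]
    - [[0,0,0.75],[0,0,0],-1]
    - [[0,0,0.75],[0,0,0],-1]
    - [[0,0,0.5],[0,0,0],-1]
    - [[0,0,0.3],[0,0,0],-1]
    - [[0,0,0],[0,0,0],1]
    - [[0,0,0],[0,0,0],1]
    - [[0,0,0],[0,0,0],1]
    - [[0,0,0],[0,0,0],1]
    - [[0,0,0],[0,0,0],1]
    - [[0,0,0],[0,0,0],1]
    - [[0,0,0],[0,0,0],1]
  newtons: 110

```text
clock: 11.1
position: [0.5713, -0.1876, 0.021]
tool_rot: [-3.142, 0.001, 3.009]
force: [-1.7, 0.5, 5.7]
grip_width: 0.0141
finger_force: 106.9
```

play_rows:
  plan:
    - [[0,0,-0.5],[0,0,0],1]
    - [[0,0,-0.9],[0,0,0],1]
    - [[0,0,-0.9],[0,0,0],1]
    - [[0,0,-0.9],[0,0,0],1]
    - [[0,0,0],[0,0,-0.89],1]
    - [[0,0,0],[0,0,-0.89],1]
    - [[-0.57,0.73,0],[0,0,0],1]
    - [[-0.57,0.73,0],[0,0,0],1]
    - [[-0.57,0.73,0],[0,0,0],1]
    - [[-0.57,0.73,0],[0,0,0],1]
    - [[-0.57,0.73,0],[0,0,0],1]
    - [[-0.57,0.73,0],[0,0,0],1]
    - [[-0.57,0.73,0],[0,0,0],1]
    - [[-0.57,0.73,0],[0,0,0],1]
    - [[-0.57,0.73,0],[0,0,0],1]
    - [[-0.57,0.73,0],[0,0,0],1]
    - [[0,0,0],[0,0,0],1]

```text
clock: 13.22
position: [0.6886, 0.0153, 0.1003]
tool_rot: [3.141, 0.0, -3.004]
force: [-0.4, -0.8, -1.3]
grip_width: 0.0144
finger_force: 107.2
```

```bash
cat >> h.py <<'E'
def view(crop,name):
    pass
E
python3 - <<'E'
from h import *
to([.6875,.0123,.025],3.276)
g=grab_frame('wrist');save(g,'w4.png');W=cloud(g)
p=box(W,g,(.50,.70),(-.06,.08),(.065,.20))
print('wrist pan',len(p))
c=np.array([.5547,-.0057]);Rt=np.array([[np.cos(.135),np.sin(.135)],[-np.sin(.135),np.cos(.135)]])
q=(p[:,:2]-c)@Rt.T;m=p[:,2]<.115
print('tray-frame extents x',np.round(np.percentile(q[m,0],[.5,1,99]),4),'y',np.round(np.percentile(q[m,1],[1,99]),4),'z floor pct',np.round(np.percentile(p[m,2],[1,10,50,90]),4))
front=m&(q[:,0]<.06);A=np.c_[q[front],np.ones(front.sum())]
fl=front&(p[:,2]<.095)&(abs(q[:,1])<.025);A=np.c_[q[fl],np.ones(fl.sum())];print('floor plane',np.linalg.lstsq(A,p[fl,2],rcond=None)[0],fl.sum())
t=box(W,g,(.40,.72),(-.09,.09),(.030,.045));print('tray rim',rect(t))
E
```

```text
clock 13.22 pos [0.6886 0.0153 0.1003] rot [ 3.141  0.    -3.004] grip 0.0144
 T-first [ 0.061 -0.116  3.011]  turn [0.006 0.002 0.018]  T-after-turn [ 0.06  -0.113  3.011]
wrist pan 60165
tray-frame extents x [0.0213 0.0217 0.1043] y [-0.033   0.0395] z floor pct [0.0796 0.0806 0.0819 0.1068]
floor plane [ 0.03690209 -0.00116157  0.07983239] 8097
tray rim (array([561.2,  -4.4]), array([20.2, 94.6]), 8.0)
```

View pics/w4.png

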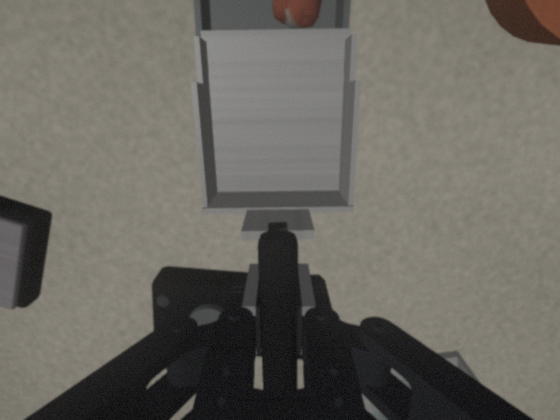

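play_rows:
  plan:
    - [[0.06,-0.11,0],[0,0,0],1]
    - [[0,0,0.7],[0,0,0],1]
    - [[0,0,0.7],[0,0,0],1]
    - [[0,0,0.7],[0,0,0],1]
    - [[0,0,0.5],[0,0,0],1]
    - [[0,0,0.3],[0,0,0],1]
    - [[0,0,0.1],[0,0,0],1]
    - [[0,0,0],[0,0,0],1]

```text
clock: 14.28
position: [0.687, 0.0096, 0.0259]
tool_rot: [-3.142, 0.001, -3.007]
force: [1.0, -0.0, -2.0]
grip_width: 0.0145
finger_force: 107.2
```

play_rows:
  plan:
    - [[0.3,0.08,0.04],[0,0,0],1]
    - [[0.4,0,0],[0,0,0],1]
    - [[0.4,0,0],[0,0,0],1]
    - [[0.4,0,0],[0,0,0],1]
    - [[0.4,0,0],[0,0,0],1]
    - [[0.4,0,0],[0,0,0],1]
    - [[0.3,0,0],[0,0,0],1]
    - [[0.3,0,0],[0,0,0],1]
    - [[0.2,0,0],[0,0,0],1]
    - [[0,0,0],[0,0,0],1]

```text
clock: 15.52
position: [0.6091, 0.001, 0.025]
tool_rot: [-3.142, 0.0, -3.007]
force: [-0.9, 0.1, 5.8]
grip_width: 0.0143
finger_force: 108.2
```

```bash
cat >> h.py <<'E'
C0=np.array([.5547,-.0057]);YT=.135
def tf(xy):
    d=np.atleast_2d(xy)-C0;c,s=np.cos(YT),np.sin(YT);return np.round(d@np.array([[c,-s],[s,c]]),4)
def chips(cam,f=None):
    f=grab_frame(cam) if f is None else f;W=cloud(f)
    px=f['pixels'].astype(int);red=(px[...,0]>1.35*px[...,2])&(px[...,0]>40)&(f['depth']>0)&(W[...,2]<.2)&(W[...,2]>.012)&(abs(W[...,1]+.005)<.075)&(W[...,0]>.42)&(W[...,0]<.7)
    n,l,st,ce=cv2.connectedComponentsWithStats(red.astype(np.uint8),connectivity=4)
    for i in range(1,n):
        if st[i,4]>(20 if cam!='wrist' else 200): q=W[l==i];print(cam,'chip',st[i,4],'px',np.round(ce[i]),'tray xy',tf(np.median(q[:,:2],0)),'z',np.round(np.percentile(q[:,2],95),3))
    return f
E
python3 - <<'E'
from h import *
s=bot.observe();print('lip tray-x',tf(s['position'][:2]-.115*np.array([.991,.134])),s['position'])
g=chips('wrist');save(g,'w5.png');chips('scene')
E
```

```text
lip tray-x [[-0.0602 -0.0006]] [0.60909739 0.00097699 0.02502584]
wrist chip 6628 px [308.  56.] tray xy [[-0.0475  0.0147]] z 0.028
scene chip 318 px [328. 244.] tray xy [[-0.0708  0.0124]] z 0.027
```

View pics/w5.png

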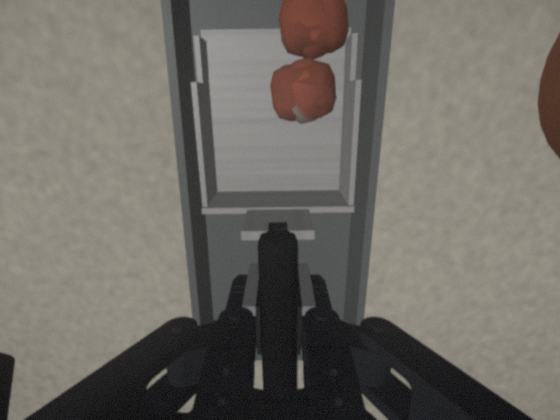

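The wrist view shows two chips already on the pan, at (305,90) and (313,22) near the lip; the other two are still ahead against the end wall. I'll push on a little and lift with the nose up.

play_rows:
  plan:
    - [[0.35,0,0],[0,0,0],1]
    - [[0.35,0,0],[0,0,0],1]
    - [[0.1,0,0],[0,0,0],1]
    - [[0,0,0],[0,0,0],1]

```text
clock: 16.12
position: [0.5895, -0.0017, 0.0251]
tool_rot: [-3.141, 0.001, -3.007]
force: [0.1, 0.2, 6.6]
grip_width: 0.0139
finger_force: 108.4
```

Run:
```python
from h import *
s=bot.observe();print('lip tray-x',tf(s['position'][:2]-.115*np.array([.991,.134])),s['position'])
g=chips('wrist');save(g,'w6.png')
```

```text
lip tray-x [[-0.08   -0.0006]] [ 0.58951491 -0.00167607  0.02508644]
wrist chip 1605 px [232.  16.] tray xy [[-0.0818 -0.019 ]] z 0.025
wrist chip 1521 px [311.  13.] tray xy [[-0.083   0.0158]] z 0.025
wrist chip 6351 px [303.  93.] tray xy [[-0.0514  0.0126]] z 0.028
```

View pics/w6.png

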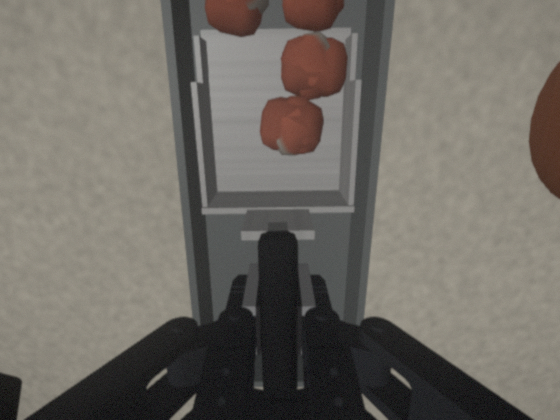

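The view shows two chips fully on the pan, at (292,125) and (314,65), with the other two right at the lip at (235,15) and (312,12). I'll push on to the wall, as there is room for two rows of two.

play_rows:
  plan:
    - [[0.3,0,0],[0,0,0],1]
    - [[0.3,0,0],[0,0,0],1]
    - [[0.25,0,0],[0,0,0],1]
    - [[0.2,0,0],[0,0,0],1]
    - [[0,0,0],[0,0,0],1]

```text
clock: 16.8
position: [0.5662, -0.005, 0.0258]
tool_rot: [-3.141, 0.006, -3.007]
force: [13.5, -0.2, 2.5]
grip_width: 0.0142
finger_force: 107.8
```

Run:
```python
from h import *
s=bot.observe();print('lip tray-x',tf(s['position'][:2]-.115*np.array([.991,.134])),s['position'])
g=chips('wrist');save(g,'w7.png')
```

```text
lip tray-x [[-0.1035 -0.0008]] [ 0.56624512 -0.00503745  0.02580556]
wrist chip 3590 px [314.  46.] tray xy [[-0.0927  0.0166]] z 0.027
wrist chip 3528 px [239.  47.] tray xy [[-0.0922 -0.0167]] z 0.027
wrist chip 5553 px [296. 140.] tray xy [[-0.0526  0.0095]] z 0.028
```

View pics/w7.png

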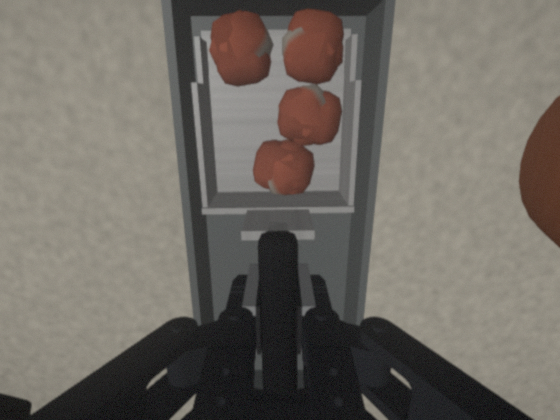

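The view shows all four chips over the pan, at (240,47), (314,46), (310,115) and (284,167).

play_rows:
  plan:
    - [[-0.05,0,-0.03],[0,0.25,0],1]
    - [[-0.05,0,-0.05],[0,0.25,0],1]
    - [[-0.05,0,-0.05],[0,0.25,0],1]
    - [[-0.05,0,-0.1],[0,0.2,0],1]
    - [[-0.05,0,-0.3],[0,0.2,0],1]
    - [[-0.05,0,-0.3],[0,0.2,0],1]
    - [[-0.05,0,-0.4],[0,0.2,0],1]
    - [[0,0,-0.5],[0,0.2,0],1]
    - [[0,0,-0.5],[0,0.2,0],1]
    - [[0,0,-0.5],[0,0.2,0],1]
    - [[0,0,-0.5],[0,0,0],1]
    - [[0,0,-0.5],[0,0,0],1]
    - [[0,0,-0.5],[0,0,0],1]
    - [[0,0,0],[0,0,0],1]
    - [[0,0,0],[0,0,0],1]

```text
clock: 18.73
position: [0.5982, -0.0004, 0.1255]
tool_rot: [3.142, -0.323, -3.007]
force: [-0.3, 0.2, -2.3]
grip_width: 0.0142
finger_force: 107.5
```

Run:
```python
from h import *
to([.6,0,.1])
g=chips('wrist');save(g,'w8.png');chips('scene')
for c in('top','scene'):
    f=grab_frame(c);W=cloud(f);print(c,'dishrim',rect(box(W,f,(.36,.63),(.075,.29),(.044,.06))))
```

```text
clock 18.73 pos [ 5.982e-01 -4.000e-04  1.255e-01] rot [ 3.142 -0.323 -3.007] grip 0.0142
 T-first [-0.391  0.005  0.943]  turn [0. 0. 0.]  T-after-turn [-0.391  0.005  0.943]
wrist chip 3547 px [315.  44.] tray xy [[-0.0558  0.0175]] z 0.162
wrist chip 3491 px [240.  51.] tray xy [[-0.053  -0.0162]] z 0.162
wrist chip 5573 px [296. 138.] tray xy [[-0.0181  0.0096]] z 0.153
scene chip 342 px [321. 209.] tray xy [[-0.0408  0.0101]] z 0.16
top dishrim (array([0., 0.]), array([0., 0.]), 0.0)
scene dishrim (array([490.7, 178.1]), array([129.6, 125.1]), 37.52)
```

View pics/w8.png

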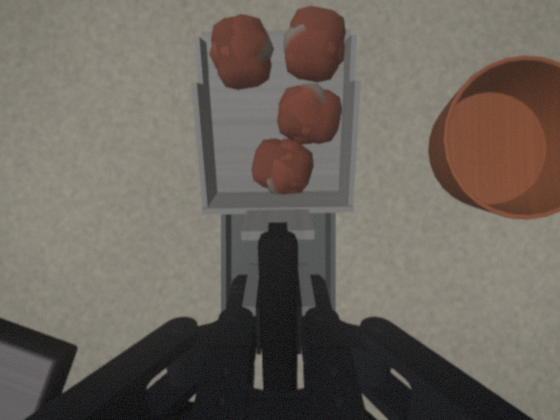

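The view shows all four chips aboard, with the scoop clear of the tray. Before dumping I'll check how the height bias behaves when tilted.

```bash
cat >> h.py <<'E'
def lip(hyp='A',p=None,rot=None):
    s=bot.observe();R=Rn.from_euler('xyz',s['tool_rot'] if rot is None else rot).as_matrix();p=s['position'] if p is None else p
    return p+.115*R[:,0]+(.020*R[:,2] if hyp=='A' else .053*R[:,2]+[0,0,.033])
E
python3 - <<'E'
from h import *
print('A',lip('A'),'B',lip('B'))
g=grab_frame('wrist');W=cloud(g);K=g['camera_matrix']
for h in 'AB':
    q=g['R']@lip(h)+g['t'];print(h,'px',np.round((K@q/q[2])[:2],1),'depth',q[2])
for r in (26,30,34,38,42): print(r,np.round(W[r,275:281].mean(0),4),g['pixels'][r,278])
# dump target: lip at (.51,.181,.07), tilt 1.0 nose-down
s=bot.observe();R1=Rn.from_euler('xyz',s['tool_rot'])*Rn.from_euler('y',-(1.0+.323));
for h in 'AB':
    p=np.array([.512,.181,.075])-(lip(h,np.zeros(3),R1.as_euler('xyz')));print(h,'tcp reading',p.round(4));to(p)
E
```

```text
A [ 0.48393803 -0.01586115  0.14291889] B [ 0.47355481 -0.01726638  0.14462649]
A px [275.  29.] depth 0.16466930165353322
B px [274.9   5.6] depth 0.16288596289859614
26 [ 4.043e-01 -2.580e-02  2.000e-04] [130 127 116]
30 [ 0.4845 -0.0145  0.1433] [124 121 117]
34 [ 0.4862 -0.0143  0.1428] [120 118 116]
38 [ 0.488  -0.014   0.1424] [127 126 124]
42 [ 0.4896 -0.0138  0.1419] [123 122 121]
A tcp reading [0.5569 0.1871 0.1826]
clock 18.98 pos [ 5.984e-01 -4.000e-04  1.254e-01] rot [ 3.142 -0.323 -3.007] grip 0.0141
 T-first [ 1.329  7.652 -1.965]  turn [0. 0. 0.]  T-after-turn [ 1.329  7.652 -1.965]
B tcp reading [0.5294 0.1834 0.1674]
clock 18.98 pos [ 5.984e-01 -4.000e-04  1.254e-01] rot [ 3.142 -0.323 -3.007] grip 0.0141
 T-first [ 2.19   7.652 -1.037]  turn [0. 0. 0.]  T-after-turn [ 2.19   7.652 -1.037]
```

The tool-axis bias model (A) matches: its predicted lip pixel (275,29) is where the edge is seen. Next I'll carry the load to the dish.

play_rows:
  plan:
    - [[-0.23,0.4,0.09],[0,0,0],1]
    - [[-0.23,0.64,0.09],[0,0,0],1]
    - [[-0.23,0.64,0.09],[0,0,0],1]
    - [[-0.23,0.64,0.09],[0,0,0],1]
    - [[-0.23,0.64,0.09],[0,0,0],1]
    - [[-0.23,0.64,0.09],[0,0,0],1]
    - [[-0.23,0.64,0.09],[0,0,0],1]
    - [[-0.23,0.64,0.09],[0,0,0],1]
    - [[-0.23,0.64,0.09],[0,0,0],1]
    - [[-0.23,0.64,0.09],[0,0,0],1]
    - [[-0.23,0.64,0.09],[0,0,0],1]
    - [[-0.23,0.64,0.09],[0,0,0],1]
    - [[0,0.25,0.05],[0,0,0],1]
    - [[0,0,0],[0,0,0],1]

```text
clock: 20.72
position: [0.6285, 0.1979, 0.077]
tool_rot: [-3.141, -0.323, -3.007]
force: [-0.5, -0.7, -2.7]
grip_width: 0.0141
finger_force: 107.4
```

Run:
```python
from h import *
L=lip();print('lip',L)
to(bot.observe()['position']+np.array([.513,.180,.09])-L)
f=grab_frame('scene');W=cloud(f);save(f,'s9.png')
for r in regions_of('dish','scene')[:2]: 
    m=r['mask']&(f['depth']>0);print(r['p'],np.round(np.percentile(W[m],[2,98],axis=0),3).tolist())
print('rim',rect(box(W,f,(.36,.63),(.075,.29),(.044,.054))))
b=cv2.imread('pics/s9.png')[170:340,280:440];cv2.imwrite('pics/s9c.png',cv2.resize(b,None,fx=3,fy=3))
```

```text
lip [0.51413697 0.18240033 0.0944801 ]
clock 20.73 pos [0.6285 0.1979 0.077 ] rot [-3.141 -0.323 -3.007] grip 0.0141
 T-first [-0.002 -0.089  0.188]  turn [0. 0. 0.]  T-after-turn [-0.002 -0.089  0.188]
0.6 [[0.431, 0.124, 0.001], [0.544, 0.239, 0.051]]
rim (array([477.8, 190.1]), array([131.8,  91.5]), 52.52)
```

View pics/s9c.png

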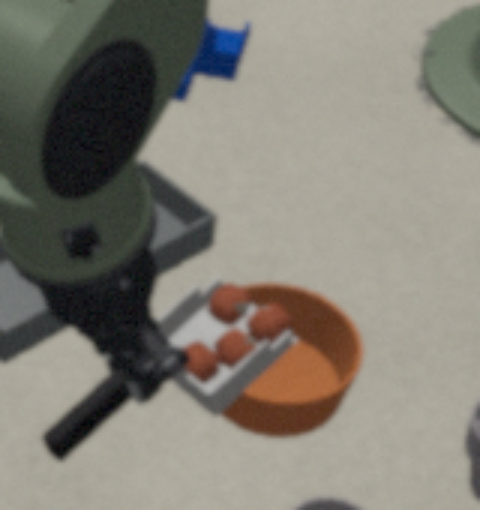

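The view shows the loaded scoop over the dish, which is still at about (0.49,0.18), so I'll dump.

play_rows:
  plan:
    - [[0.17,0,-0.53],[0,-1,0],1]
    - [[0.17,0,-0.53],[0,-1,0],1]
    - [[0.17,0,-0.53],[0,-1,0],1]
    - [[0.17,0,-0.53],[0,-1,0],1]
    - [[0.17,0,-0.53],[0,-1,0],1]
    - [[0.17,0,-0.68],[0,-1,0],1]
    - [[0.17,0,-0.68],[0,-1,0],1]
    - [[0.17,0,-0.68],[0,-1,0],1]
    - [[0.17,0,-0.68],[0,-1,0],1]
    - [[0,0,0],[0,0,0],1]
    - [[0,0,0],[0,0,0],1]
    - [[0,0,0],[0,0,0],1]
    - [[0,0,0],[0,0,0],1]

```text
clock: 22.45
position: [0.6028, 0.1562, 0.1498]
tool_rot: [-3.029, 0.539, -3.009]
force: [-0.5, -0.9, -1.9]
grip_width: 0.0139
finger_force: 107.6
```

Run:
```python
from h import *
print('lip',lip());to([.5,.2,.2])
g=grab_frame('wrist');f=grab_frame('scene')
b=f['pixels'][170:340,280:440,::-1];o=np.zeros((420,760,3),np.uint8);o[:,:360]=cv2.resize(b,(360,420));o[:300,360:]=cv2.resize(g['pixels'][:,:,::-1],(400,300));cv2.imwrite('pics/e.png',np.clip(o.astype(int)*1.5,0,255).astype(np.uint8))
```

```text
lip [0.51537994 0.14229387 0.07368635]
clock 22.45 pos [0.6028 0.1562 0.1498] rot [-3.029  0.539 -3.009] grip 0.0139
 T-first [ 2.268  1.849 -3.931]  turn [0. 0. 0.]  T-after-turn [ 2.268  1.849 -3.931]
```

View pics/e.png

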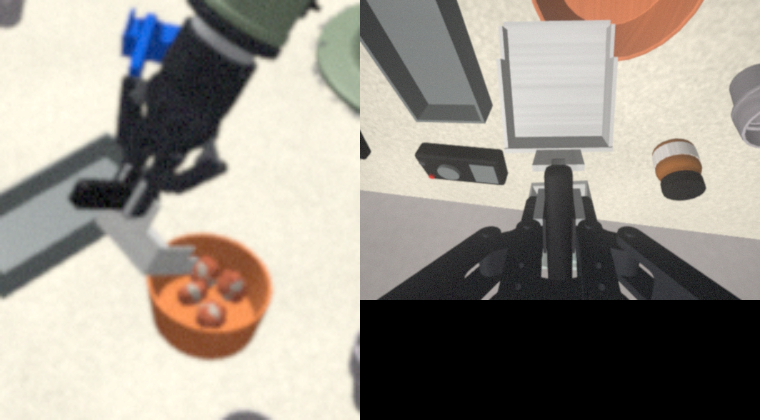

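The view shows all four chips in the dish and the pan empty. Next the scoop goes back to the tray.

Run:
```python
from h import *
s=bot.observe();to(s['position']+[.04,0,.06],-3.007)
Rt=Rn.from_euler('xyz',[np.pi,0,-3.007]);print(Rt.inv().apply(np.array([.6538,.0078,.10])-s['position']-[.04,0,.06])/.025)
```

```text
clock 22.55 pos [0.6027 0.1563 0.1497] rot [-3.029  0.539 -3.009] grip 0.0141
 T-first [-2.593 -0.351 -1.214]  turn [-0.737  3.588 -0.213]  T-after-turn [-1.586 -0.215 -2.4  ]
[ 0.3581434  -5.94450203  4.38847041]
```

play_rows:
  plan:
    - [[-0.65,-0.09,-0.3],[0,0,0],1]
    - [[-0.65,-0.09,-0.3],[0,0,0],1]
    - [[-0.65,-0.09,-0.3],[0,0,0],1]
    - [[-0.65,-0.09,-0.3],[0,0,0],1]
    - [[0,0,0],[-0.18,0.9,-0.05],1]
    - [[0,0,0],[-0.18,0.9,-0.05],1]
    - [[0,0,0],[-0.18,0.9,-0.05],1]
    - [[0,0,0],[-0.18,0.9,-0.05],1]
    - [[0.04,-0.74,0.25],[0,0,0],1]
    - [[0.04,-0.74,0.25],[0,0,0],1]
    - [[0.04,-0.74,0.25],[0,0,0],1]
    - [[0.04,-0.74,0.25],[0,0,0],1]
    - [[0.04,-0.74,0.25],[0,0,0],1]
    - [[0.04,-0.74,0.25],[0,0,0],1]
    - [[0.04,-0.74,0.25],[0,0,0],1]
    - [[0.04,-0.74,0.25],[0,0,0],1]
    - [[0,0,0],[0,0,0],1]

```text
clock: 24.68
position: [0.6562, 0.0038, 0.1602]
tool_rot: [-3.128, 0.024, -3.017]
force: [0.5, 0.4, -0.7]
grip_width: 0.0138
finger_force: 107.4
```

```bash
cat >> h.py <<'E'
def scoop_in_hand():
    s=bot.observe();L=lip();o=L-Rn.from_euler('xyz',s['tool_rot']).as_matrix()[:,0]*.045
    g=grab_frame('wrist');W=cloud(g)
    p=W[(g['depth']>0)&(np.linalg.norm(W-o-[0,0,.01],axis=-1)<.062)&(W[...,2]>o[2]-.012)]
    q=tf(p[:,:2]);m=q[:,0]<q[:,0].max()+1
    print('pan tray-frame x',np.percentile(q[:,0],[.5,99.5]),'y',np.percentile(q[:,1],[.5,99.5]),'expected lip',tf(L[:2]),L[2])
    fl=(p[:,2]<np.percentile(p[:,2],30)+.004);A=np.c_[q[fl],np.ones(fl.sum())];print('slopes',np.linalg.lstsq(A,p[fl,2],rcond=None)[0].round(4))
E
python3 - <<'E'
from h import *
to([.6538,.0078,.026],-3.007);scoop_in_hand()
E
```

```text
clock 24.68 pos [0.6562 0.0038 0.1602] rot [-3.128  0.024 -3.017] grip 0.0138
 T-first [0.204 0.244 5.364]  turn [-0.091  0.157 -0.069]  T-after-turn [0.075 0.172 5.37 ]
pan tray-frame x [-0.0119  0.0711] y [-0.0394  0.0338] expected lip [[-0.0126 -0.0033]] 0.13752921897257592
slopes [ 0.0357 -0.0142  0.1388]
```

play_rows:
  plan:
    - [[0,0,0],[-0.09,0.16,-0.07],1]
    - [[0.08,0.17,0.8],[0,0,0],1]
    - [[0,0,0.8],[0,0,0],1]
    - [[0,0,0.8],[0,0,0],1]
    - [[0,0,0.8],[0,0,0],1]
    - [[0,0,0.8],[0,0,0],1]
    - [[0,0,0.8],[0,0,0],1]
    - [[0,0,0.4],[0,0,0],1]
    - [[0,0,0.15],[0,0,0],1]
    - [[0,0,0],[0,0,0],1]

```text
clock: 25.98
position: [0.6541, 0.01, 0.0274]
tool_rot: [3.141, 0.001, -3.005]
force: [-0.5, -0.3, -1.7]
grip_width: 0.0137
finger_force: 107.5
```

Run:
```python
from h import *
to([.6538,.0078,.025],-3.007);scoop_in_hand()
```

```text
clock 25.98 pos [0.6541 0.01   0.0274] rot [ 3.141e+00  1.000e-03 -3.005e+00] grip 0.0137
 T-first [ 0.023 -0.085  0.097]  turn [0.003 0.006 0.015]  T-after-turn [ 0.022 -0.085  0.097]
pan tray-frame x [-0.0263  0.0718] y [-0.0458  0.0588] expected lip [[-0.0144  0.0019]] 0.007313135803264627
slopes [ 0.0362 -0.0082  0.0072]
```

play_rows:
  plan:
    - [[0,0,0.09],[0,0,0],1]
    - [[0,0,0],[0,0,0],1]
    - [[0,0,0],[0,0,0],-1]
    - [[0,0,0],[0,0,0],-1]
    - [[0,0,0],[0,0,0],-1]
    - [[0,0,0],[0,0,0],-1]
    - [[0,0,0],[0,0,0],-1]
    - [[0,0,-0.5],[0,0,0],-1]
    - [[0,0,-0.8],[0,0,0],-1]
    - [[0,0,-1],[0,0,0],-1]
    - [[0,0,-1],[0,0,0],-1]
    - [[0,0,-1],[0,0,0],-1]
    - [[0,0,-1],[0,0,0],-1]
    - [[0,0,-0.7],[0,0,0],-1]
  newtons: 40

```text
clock: 27.78
position: [0.6542, 0.0099, 0.1775]
tool_rot: [3.141, 0.003, -3.005]
force: [-0.3, 0.2, 0.6]
grip_width: 0.0856
finger_force: 0.0
```

play_rows:
  plan:
    - [[0.3,-0.4,0],[0,0,0],-1]
    - [[0.62,-0.73,0],[0,0,0],-1]
    - [[0.62,-0.73,0],[0,0,0],-1]
    - [[0.62,-0.73,0],[0,0,0],-1]
    - [[0.62,-0.73,0],[0,0,0],-1]
    - [[0.62,-0.73,0],[0,0,0],-1]
    - [[0.62,-0.73,0],[0,0,0],-1]
    - [[0.62,-0.73,0],[0,0,0],-1]
    - [[0.62,-0.73,0],[0,0,0],-1]
    - [[0.62,-0.73,0],[0,0,0],-1]
    - [[0.62,-0.73,0],[0,0,0],-1]
    - [[0.62,-0.73,0],[0,0,0],-1]
    - [[0.62,-0.73,0],[0,0,0],-1]
    - [[0.62,-0.73,0],[0,0,0],-1]
    - [[0.62,-0.73,0],[0,0,0],-1]
    - [[0.62,-0.73,0],[0,0,0],-1]
    - [[0.62,-0.73,0],[0,0,0],-1]
    - [[0.62,-0.73,0],[0,0,0],-1]
    - [[0.4,-0.3,0],[0,0,0],-1]
    - [[0,0,0],[0,0,0],-1]

```text
clock: 30.28
position: [0.4193, -0.3535, 0.1746]
tool_rot: [3.141, 0.0, -3.006]
force: [0.6, 0.5, -0.7]
grip_width: 0.0858
finger_force: 0.0
```

```bash
cat >> h.py <<'E'
def cups(c):
    f=grab_frame(c);W=cloud(f);print(c,end=' ')
    for n,(x,y) in dict(P1=(.59,-.347),P2=(.42,-.353),P3=(.407,.344),P4=(.581,.354)).items():
        q=box(W,f,(x-.05,x+.05),(y-.05,y+.05),(.064,.076))
        if len(q)>10: print(n,len(q),np.round(cv2.minEnclosingCircle(q[:,:2].astype(np.float32)*1000)[0],1),rect(q)[:2],end=' | ')
    print();return f,W
E
python3 - <<'E'
from h import *
to([.4200,-.3535,.022])
f,W=cups('top');p=box(W,f,(.40,.80),(-.1,.12),(.055,.09));print('handle',rect(p));save(f,'top5.png')
f,W=cups('scene');p=box(W,f,(.40,.80),(-.1,.12),(.055,.09));print('handle',rect(p),'tray',tf(rect(p)[0]/1000));p=box(W,f,(.40,.80),(-.06,.06),(.003,.012));print(len(p))
E
```

```text
clock 30.27 pos [ 0.4193 -0.3535  0.1746] rot [ 3.141  0.    -3.006] grip 0.0858
 T-first [-2.400e-02 -5.000e-03  6.105e+00]  turn [0. 0. 0.]  T-after-turn [-2.400e-02 -5.000e-03  6.105e+00]
top P1 104 [ 590.4 -345.5] (array([ 589.7, -345.9]), array([62.3, 64.2])) | P2 62 [ 419.6 -353.1] (array([ 419.3, -348.9]), array([52.3, 62.7])) | P3 132 [405.6 344.5] (array([405.2, 344.3]), array([62.3, 66.3])) | P4 125 [581.2 354.6] (array([580.5, 355.3]), array([65.4, 64.5])) | 
handle (array([597.9,  38.9]), array([ 69.1, 262.3]), 68.91)
scene P1 104 [ 591.2 -347. ] (array([ 591.9, -348.6]), array([70.2, 62.6])) | P2 84 [ 421.8 -356. ] (array([ 421.3, -355. ]), array([67.8, 65.3])) | P3 192 [408.8 342.8] (array([409.7, 343.7]), array([66.6, 64.6])) | P4 209 [583.6 353.5] (array([583. , 354.2]), array([65.8, 64.4])) | 
handle (array([677.8,  17.1]), array([114.2,  32.3]), 11.94) tray [[0.125 0.006]]
1013
```

play_rows:
  plan:
    - [[-0.03,-0.03,0.9],[0,0,0],-1]
    - [[0,0,1],[0,0,0],-1]
    - [[0,0,1],[0,0,0],-1]
    - [[0,0,1],[0,0,0],-1]
    - [[0,0,1],[0,0,0],-1]
    - [[0,0,0.8],[0,0,0],-1]
    - [[0,0,0.4],[0,0,0],-1]
    - [[0,0,0],[0,0,0],1]
    - [[0,0,0],[0,0,0],1]
    - [[0,0,0],[0,0,0],1]
    - [[0,0,0],[0,0,0],1]
  newtons: 40

```text
clock: 31.75
position: [0.4216, -0.3539, 0.0228]
tool_rot: [-3.141, 0.001, -3.005]
force: [-0.0, 0.2, 7.5]
grip_width: 0.0655
finger_force: 45.1
```

play_rows:
  plan:
    - [[0,0,-0.5],[0,0,0],1]
    - [[0,0,-0.9],[0,0,0],1]
    - [[0,0,-0.9],[0,0,0],1]
    - [[0,0,-0.9],[0,0,0],1]
    - [[0,0,-0.8],[0,0,0],1]
    - [[-0.4,-0.06,0],[0,0,0],1]
    - [[-0.7,-0.06,0],[0,0,0],1]
    - [[-0.7,-0.06,0],[0,0,0],1]
    - [[-0.7,-0.06,0],[0,0,0],1]
    - [[-0.7,-0.06,0],[0,0,0],1]
    - [[-0.7,-0.06,0],[0,0,0],1]
    - [[-0.7,-0.06,0],[0,0,0],1]
    - [[-0.7,-0.06,0],[0,0,0],1]
    - [[-0.7,-0.06,0],[0,0,0],1]
    - [[-0.5,-0.06,0],[0,0,0],1]
    - [[-0.28,0,0],[0,0,0],1]
    - [[0,0,0],[0,0,0],1]

```text
clock: 33.88
position: [0.5911, -0.3452, 0.1219]
tool_rot: [3.141, 0.0, -3.004]
force: [-0.2, 0.5, -0.7]
grip_width: 0.0659
finger_force: 44.9
```

```bash
cat >> h.py <<'E'
def held():
    """held cup: rim circle seen by scene/wrist, relative to TCP reading"""
    s=bot.observe()['position']
    for c in('scene','top'):
        f=grab_frame(c);W=cloud(f);z=s[2]+.033
        p=box(W,f,(s[0]-.05,s[0]+.05),(s[1]-.05,s[1]+.05),(z-.075,z-.02))
        if len(p)>20: print(c,'held body',len(p),np.round(np.percentile(p,[1,99],axis=0),4).tolist())
E
python3 - <<'E'
from h import *
to([.5905,-.3465,.052]);held();f,W=cups('scene');save(f,'s10.png')
E
```

```text
clock 33.88 pos [ 0.5911 -0.3452  0.1219] rot [ 3.141  0.    -3.004] grip 0.0659
 T-first [ 0.033 -0.051  2.797]  turn [0. 0. 0.]  T-after-turn [ 0.033 -0.051  2.797]
scene held body 159 [[0.5725, -0.3487, 0.098], [0.6172, -0.318, 0.1342]]
top held body 49 [[0.5655, -0.3556, 0.0974], [0.5994, -0.3245, 0.1316]]
scene P1 88 [ 593.8 -346.4] (array([ 594.4, -343.5]), array([63.7, 63. ])) | P3 195 [408.7 344. ] (array([409.1, 343.6]), array([67.6, 64.7])) | P4 218 [583.7 353.4] (array([583. , 353.5]), array([67. , 63.2])) |
```

play_rows:
  plan:
    - [[0.03,-0.05,0.5],[0,0,0],1]
    - [[0,0,0.5],[0,0,0],1]
    - [[0,0,0.5],[0,0,0],1]
    - [[0,0,0.5],[0,0,0],1]
    - [[0,0,0.4],[0,0,0],1]
    - [[0,0,0.25],[0,0,0],1]
    - [[0,0,0.08],[0,0,0],1]
    - [[0,0,0],[0,0,0],1]

```text
clock: 35.02
position: [0.5906, -0.3469, 0.0541]
tool_rot: [3.141, 0.001, -3.005]
force: [-0.3, 0.1, -1.4]
grip_width: 0.0653
finger_force: 44.9
```

play_rows:
  plan:
    - [[0,0,0.04],[0,0,0],1]
    - [[0,0,0],[0,0,0],-1]
    - [[0,0,0],[0,0,0],-1]
    - [[0,0,0],[0,0,0],-1]
    - [[0,0,0],[0,0,0],-1]
    - [[0,0,-0.3],[0,0,0],-1]
    - [[0,0,-0.7],[0,0,0],-1]
    - [[0,0,-1],[0,0,0],-1]
    - [[0,0,-1],[0,0,0],-1]
    - [[0,0,-1],[0,0,0],-1]
    - [[0,0,-1],[0,0,0],-1]
    - [[-0.12,0.6,-0.1],[0,0,0],-1]
    - [[-0.12,0.95,0],[0,0,0],-1]
    - [[-0.12,0.95,0],[0,0,0],-1]
    - [[-0.12,0.95,0],[0,0,0],-1]
    - [[-0.12,0.95,0],[0,0,0],-1]
    - [[-0.12,0.95,0],[0,0,0],-1]
    - [[-0.12,0.95,0],[0,0,0],-1]
    - [[-0.12,0.95,0],[0,0,0],-1]
    - [[-0.12,0.95,0],[0,0,0],-1]

```text
clock: 37.52
position: [0.5888, -0.138, 0.1803]
tool_rot: [3.141, 0.0, -3.004]
force: [-0.1, 0.5, -0.7]
grip_width: 0.0854
finger_force: 0.0
```

play_rows:
  plan:
    - [[-0.12,0.95,0],[0,0,0],-1]
    - [[-0.12,0.95,0],[0,0,0],-1]
    - [[-0.12,0.95,0],[0,0,0],-1]
    - [[-0.12,0.95,0],[0,0,0],-1]
    - [[-0.12,0.95,0],[0,0,0],-1]
    - [[-0.12,0.95,0],[0,0,0],-1]
    - [[-0.12,0.95,0],[0,0,0],-1]
    - [[-0.12,0.95,0],[0,0,0],-1]
    - [[-0.12,0.95,0],[0,0,0],-1]
    - [[-0.12,0.95,0],[0,0,0],-1]
    - [[-0.12,0.95,0],[0,0,0],-1]
    - [[-0.12,0.95,0],[0,0,0],-1]
    - [[-0.12,0.95,0],[0,0,0],-1]
    - [[-0.12,0.95,0],[0,0,0],-1]
    - [[-0.12,0.95,0],[0,0,0],-1]
    - [[-0.12,0.95,0],[0,0,0],-1]
    - [[-0.12,0.95,0],[0,0,0],-1]
    - [[-0.12,0.95,0],[0,0,0],-1]
    - [[-0.12,0.95,0],[0,0,0],-1]
    - [[0,0.4,0],[0,0,0],-1]

```text
clock: 40.02
position: [0.5822, 0.3267, 0.1806]
tool_rot: [3.141, 0.0, -3.003]
force: [0.0, -0.7, -0.1]
grip_width: 0.0857
finger_force: 0.0
```

Run:
```python
from h import *
to([.5822,.354,.022])
for c in('scene','top'):
    f,W=cups(c);p=box(W,f,(.53,.65),(-.41,-.28),(.09,.12));print('stack rim',len(p),np.round(np.percentile(p,[1,99],axis=0),4).tolist())
    print('dish',rect(box(W,f,(.36,.63),(.075,.29),(.044,.054))))
```

```text
clock 40.02 pos [0.5822 0.3267 0.1806] rot [ 3.141  0.    -3.003] grip 0.0857
 T-first [-0.15   1.077  6.345]  turn [0. 0. 0.]  T-after-turn [-0.15   1.077  6.345]
scene P1 130 [ 591.7 -347.1] (array([ 594.3, -347.6]), array([69.9, 59. ])) | P3 190 [410.1 342.8] (array([408.9, 343. ]), array([66.9, 65.3])) | P4 215 [584.1 353.4] (array([582.9, 353.2]), array([67. , 63.3])) | 
stack rim 158 [[0.559, -0.3803, 0.0902], [0.6238, -0.3124, 0.1025]]
dish (array([491.6, 178.7]), array([127.1, 126. ]), 42.42)
top P1 113 [ 587.6 -344. ] (array([ 588.1, -344.1]), array([57.5, 61.4])) | P3 57 [406.6 335.7] (array([409.8, 324.1]), array([61.5, 24. ])) | P4 111 [581.3 354.2] (array([577.6, 354.5]), array([65.1, 59.5])) | 
stack rim 131 [[0.5567, -0.3764, 0.0902], [0.6203, -0.3127, 0.1046]]
dish (array([488.3, 179.6]), array([125.2, 125.6]), 19.92)
```

play_rows:
  plan:
    - [[-0.1,0.6,0],[0,0,0],-1]
    - [[-0.05,0.48,0.5],[0,0,0],-1]
    - [[0,0,1],[0,0,0],-1]
    - [[0,0,1],[0,0,0],-1]
    - [[0,0,1],[0,0,0],-1]
    - [[0,0,1],[0,0,0],-1]
    - [[0,0,1],[0,0,0],-1]
    - [[0,0,0.55],[0,0,0],-1]
    - [[0,0,0.28],[0,0,0],-1]
    - [[0,0,0],[0,0,0],1]
    - [[0,0,0],[0,0,0],1]
    - [[0,0,0],[0,0,0],1]
    - [[0,0,0],[0,0,0],1]

```text
clock: 41.75
position: [0.5832, 0.3523, 0.0234]
tool_rot: [3.141, 0.002, -3.005]
force: [0.3, -0.7, 6.8]
grip_width: 0.0647
finger_force: 44.9
```

play_rows:
  plan:
    - [[0,0,-0.5],[0,0,0],1]
    - [[0,0,-0.9],[0,0,0],1]
    - [[0,0,-1],[0,0,0],1]
    - [[0,0,-1],[0,0,0],1]
    - [[0,0,-1],[0,0,0],1]
    - [[0,0,-0.7],[0,0,0],1]
    - [[0.12,-0.5,0],[0,0,0],1]
    - [[0.12,-0.95,0],[0,0,0],1]
    - [[0.12,-0.95,0],[0,0,0],1]
    - [[0.12,-0.95,0],[0,0,0],1]
    - [[0.12,-0.95,0],[0,0,0],1]
    - [[0.12,-0.95,0],[0,0,0],1]
    - [[0.12,-0.95,0],[0,0,0],1]
    - [[0.12,-0.95,0],[0,0,0],1]
    - [[0.12,-0.95,0],[0,0,0],1]
    - [[0.12,-0.95,0],[0,0,0],1]
    - [[0.12,-0.95,0],[0,0,0],1]
    - [[0.12,-0.95,0],[0,0,0],1]
    - [[0.12,-0.95,0],[0,0,0],1]
    - [[0.12,-0.95,0],[0,0,0],1]

```text
clock: 44.25
position: [0.5846, 0.0263, 0.1499]
tool_rot: [3.141, 0.0, -3.005]
force: [0.3, 0.3, -0.4]
grip_width: 0.0649
finger_force: 44.6
```

play_rows:
  plan:
    - [[0.12,-0.95,0],[0,0,0],1]
    - [[0.12,-0.95,0],[0,0,0],1]
    - [[0.12,-0.95,0],[0,0,0],1]
    - [[0.12,-0.95,0],[0,0,0],1]
    - [[0.12,-0.95,0],[0,0,0],1]
    - [[0.12,-0.95,0],[0,0,0],1]
    - [[0.12,-0.95,0],[0,0,0],1]
    - [[0.12,-0.95,0],[0,0,0],1]
    - [[0.12,-0.95,0],[0,0,0],1]
    - [[0.12,-0.95,0],[0,0,0],1]
    - [[0.12,-0.95,0],[0,0,0],1]
    - [[0.12,-0.95,0],[0,0,0],1]
    - [[0.12,-0.95,0],[0,0,0],1]
    - [[0.12,-0.95,0],[0,0,0],1]
    - [[0.12,-0.8,0],[0,0,0],1]
    - [[0,0,0],[0,0,0],1]

```text
clock: 46.25
position: [0.5879, -0.3295, 0.1494]
tool_rot: [3.141, 0.0, -3.007]
force: [-1.0, 1.0, -1.0]
grip_width: 0.0644
finger_force: 44.6
```

Run:
```python
from h import *
to([.5905,-.3462,.083])
```

```text
clock 46.25 pos [ 0.5879 -0.3295  0.1494] rot [ 3.141  0.    -3.007] grip 0.0644
 T-first [-0.012 -0.676  2.657]  turn [0. 0. 0.]  T-after-turn [-0.012 -0.676  2.657]
```

play_rows:
  plan:
    - [[0,-0.4,0],[0,0,0],1]
    - [[-0.02,-0.27,0],[0,0,0],1]
    - [[0,0,0.3],[0,0,0],1]
    - [[0,0,0.5],[0,0,0],1]
    - [[0,0,0.5],[0,0,0],1]
    - [[0,0,0.5],[0,0,0],1]
    - [[0,0,0.4],[0,0,0],1]
    - [[0,0,0.25],[0,0,0],1]
    - [[0,0,0.15],[0,0,0],1]
    - [[0,0,0],[0,0,0],1]

```text
clock: 47.5
position: [0.5913, -0.3444, 0.0847]
tool_rot: [-3.141, 0.001, -3.005]
force: [0.2, -1.8, 1.1]
grip_width: 0.0647
finger_force: 45.8
```

play_rows:
  plan:
    - [[0,-0.03,0.04],[0,0,0],1]
    - [[0,0,0],[0,0,0],-1]
    - [[0,0,0],[0,0,0],-1]
    - [[0,0,0],[0,0,0],-1]
    - [[0,0,0],[0,0,0],-1]
    - [[0,0,-0.3],[0,0,0],-1]
    - [[0,0,-0.7],[0,0,0],-1]
    - [[0,0,-1],[0,0,0],-1]
    - [[0,0,-1],[0,0,0],-1]
    - [[0,0,-1],[0,0,0],-1]
    - [[0.12,0.6,-0.1],[0,0,0],-1]
    - [[0.12,0.95,0],[0,0,0],-1]
    - [[0.12,0.95,0],[0,0,0],-1]
    - [[0.12,0.95,0],[0,0,0],-1]
    - [[0.12,0.95,0],[0,0,0],-1]
    - [[0.12,0.95,0],[0,0,0],-1]
    - [[0.12,0.95,0],[0,0,0],-1]
    - [[0.12,0.95,0],[0,0,0],-1]
    - [[0.12,0.95,0],[0,0,0],-1]
    - [[0.12,0.95,0],[0,0,0],-1]

```text
clock: 50.0
position: [0.5298, -0.1208, 0.1865]
tool_rot: [3.141, 0.001, -3.004]
force: [0.7, -0.2, 1.0]
grip_width: 0.0856
finger_force: 0.0
```

play_rows:
  plan:
    - [[0.12,0.95,0],[0,0,0],-1]
    - [[0.12,0.95,0],[0,0,0],-1]
    - [[0.12,0.95,0],[0,0,0],-1]
    - [[0.12,0.95,0],[0,0,0],-1]
    - [[0.12,0.95,0],[0,0,0],-1]
    - [[0.12,0.95,0],[0,0,0],-1]
    - [[0.12,0.95,0],[0,0,0],-1]
    - [[0.12,0.95,0],[0,0,0],-1]
    - [[0.12,0.95,0],[0,0,0],-1]
    - [[0.12,0.95,0],[0,0,0],-1]
    - [[0.12,0.95,0],[0,0,0],-1]
    - [[0.12,0.95,0],[0,0,0],-1]
    - [[0.12,0.95,0],[0,0,0],-1]
    - [[0.12,0.95,0],[0,0,0],-1]
    - [[0.12,0.95,0],[0,0,0],-1]
    - [[0.12,0.95,0],[0,0,0],-1]
    - [[0.12,0.95,0],[0,0,0],-1]
    - [[0.12,0.95,0],[0,0,0],-1]
    - [[0.12,0.95,0],[0,0,0],-1]
    - [[0,0.3,0],[0,0,0],-1]

```text
clock: 52.5
position: [0.4102, 0.3257, 0.1866]
tool_rot: [3.141, 0.0, -3.003]
force: [-0.5, 0.2, -0.5]
grip_width: 0.0853
finger_force: 0.0
```

Run:
```python
from h import *
to([.4085,.3437,.022])
for c in('scene','top'):
    f,W=cups(c);p=box(W,f,(.53,.65),(-.41,-.28),(.12,.15));print('stack rim',len(p),np.round(np.percentile(p,[1,99],axis=0),4).tolist())
```

```text
clock 52.5 pos [0.4102 0.3257 0.1866] rot [ 3.141  0.    -3.003] grip 0.0853
 T-first [-0.029  0.715  6.585]  turn [0. 0. 0.]  T-after-turn [-0.029  0.715  6.585]
scene P1 70 [ 594.8 -339.9] (array([ 600.9, -328.5]), array([34.3, 65.1])) | P3 188 [409.1 343.5] (array([409. , 343.2]), array([66.8, 64.2])) | 
stack rim 165 [[0.5609, -0.3784, 0.1202], [0.6246, -0.3117, 0.1326]]
top P1 136 [ 584.8 -339.5] (array([ 584.6, -340. ]), array([53. , 55.8])) | P3 84 [404.2 343.8] (array([397.7, 337.7]), array([45.5, 65.3])) | 
stack rim 144 [[0.5566, -0.3764, 0.1201], [0.6197, -0.3123, 0.1336]]
```

play_rows:
  plan:
    - [[-0.03,0.5,0.4],[0,0,0],-1]
    - [[0,0.22,0.8],[0,0,0],-1]
    - [[0,0,1],[0,0,0],-1]
    - [[0,0,1],[0,0,0],-1]
    - [[0,0,1],[0,0,0],-1]
    - [[0,0,1],[0,0,0],-1]
    - [[0,0,0.8],[0,0,0],-1]
    - [[0,0,0.4],[0,0,0],-1]
    - [[0,0,0.15],[0,0,0],-1]
    - [[0,0,0],[0,0,0],1]
    - [[0,0,0],[0,0,0],1]
    - [[0,0,0],[0,0,0],1]
    - [[0,0,0],[0,0,0],1]

```text
clock: 54.22
position: [0.4101, 0.3429, 0.0235]
tool_rot: [3.14, 0.002, -3.005]
force: [-1.7, -0.1, 7.5]
grip_width: 0.0654
finger_force: 43.8
```

play_rows:
  plan:
    - [[0,0,-0.5],[0,0,0],1]
    - [[0,0,-0.9],[0,0,0],1]
    - [[0,0,-1],[0,0,0],1]
    - [[0,0,-1],[0,0,0],1]
    - [[0,0,-1],[0,0,0],1]
    - [[0,0,-1],[0,0,0],1]
    - [[0,0,-0.8],[0,0,0],1]
    - [[-0.12,-0.5,0],[0,0,0],1]
    - [[-0.12,-0.95,0],[0,0,0],1]
    - [[-0.12,-0.95,0],[0,0,0],1]
    - [[-0.12,-0.95,0],[0,0,0],1]
    - [[-0.12,-0.95,0],[0,0,0],1]
    - [[-0.12,-0.95,0],[0,0,0],1]
    - [[-0.12,-0.95,0],[0,0,0],1]
    - [[-0.12,-0.95,0],[0,0,0],1]
    - [[-0.12,-0.95,0],[0,0,0],1]
    - [[-0.12,-0.95,0],[0,0,0],1]
    - [[-0.12,-0.95,0],[0,0,0],1]
    - [[-0.12,-0.95,0],[0,0,0],1]
    - [[-0.12,-0.95,0],[0,0,0],1]

```text
clock: 56.72
position: [0.4884, 0.0513, 0.1772]
tool_rot: [3.141, -0.0, -3.005]
force: [0.6, 0.8, 0.1]
grip_width: 0.0655
finger_force: 44.7
```

play_rows:
  plan:
    - [[-0.12,-0.95,0],[0,0,0],1]
    - [[-0.12,-0.95,0],[0,0,0],1]
    - [[-0.12,-0.95,0],[0,0,0],1]
    - [[-0.12,-0.95,0],[0,0,0],1]
    - [[-0.12,-0.95,0],[0,0,0],1]
    - [[-0.12,-0.95,0],[0,0,0],1]
    - [[-0.12,-0.95,0],[0,0,0],1]
    - [[-0.12,-0.95,0],[0,0,0],1]
    - [[-0.12,-0.95,0],[0,0,0],1]
    - [[-0.12,-0.95,0],[0,0,0],1]
    - [[-0.12,-0.95,0],[0,0,0],1]
    - [[-0.12,-0.95,0],[0,0,0],1]
    - [[-0.12,-0.95,0],[0,0,0],1]
    - [[-0.12,-0.95,0],[0,0,0],1]
    - [[-0.12,-0.9,0],[0,0,0],1]
    - [[-0.12,-0.5,0],[0,0,0],1]
    - [[0,0,0],[0,0,0],1]

```text
clock: 58.85
position: [0.5861, -0.305, 0.1769]
tool_rot: [3.141, -0.0, -3.006]
force: [-0.7, -0.0, -1.0]
grip_width: 0.0653
finger_force: 44.7
```

Run:
```python
from h import *
to([.5905,-.3458,.113])
```

```text
clock 58.85 pos [ 0.5861 -0.305   0.1769] rot [ 3.141 -0.    -3.006] grip 0.0653
 T-first [ 0.048 -1.644  2.556]  turn [0. 0. 0.]  T-after-turn [ 0.048 -1.644  2.556]
```

play_rows:
  plan:
    - [[0.03,-0.6,0],[0,0,0],1]
    - [[0.03,-0.6,0],[0,0,0],1]
    - [[0,-0.45,0],[0,0,0],1]
    - [[0,0,0],[0,0,0],1]
    - [[0,0,0.4],[0,0,0],1]
    - [[0,0,0.5],[0,0,0],1]
    - [[0,0,0.5],[0,0,0],1]
    - [[0,0,0.5],[0,0,0],1]
    - [[0,0,0.35],[0,0,0],1]
    - [[0,0,0.2],[0,0,0],1]
    - [[0,0,0.05],[0,0,0],1]
    - [[0,0,0],[0,0,0],1]

```text
clock: 60.35
position: [0.5908, -0.3456, 0.1151]
tool_rot: [3.141, 0.001, -3.005]
force: [0.8, -0.9, -1.0]
grip_width: 0.0652
finger_force: 44.7
```

play_rows:
  plan:
    - [[0,0,0.05],[0,0,0],1]
    - [[0,0,0],[0,0,0],-1]
    - [[0,0,0],[0,0,0],-1]
    - [[0,0,0],[0,0,0],-1]
    - [[0,0,0],[0,0,0],-1]
    - [[0,0,-0.3],[0,0,0],-1]
    - [[0,0,-0.7],[0,0,0],-1]
    - [[0,0,-1],[0,0,0],-1]
    - [[0,0,-1],[0,0,0],-1]
    - [[0,0,-0.5],[0,0,0],-1]
    - [[0.7,0,0],[0,0,0],-1]
    - [[0.9,0.3,0],[0,0,0],-1]
    - [[0.9,0.3,0],[0,0,0],-1]
    - [[0.9,0.3,0],[0,0,0],-1]
    - [[0.9,0.3,0],[0,0,0],-1]
    - [[0,0,0],[0,0,0],-1]

```text
clock: 62.35
position: [0.4789, -0.3308, 0.2017]
tool_rot: [-3.142, 0.0, -3.006]
force: [0.5, -0.3, 0.1]
grip_width: 0.0854
finger_force: 0.0
```

Run:
```python
from h import *
f=grab_frame('scene');W=cloud(f);g=grab_frame('top');V=cloud(g)
for n,F,X in(('scene',f,W),('top',g,V)):
    for z in((.148,.17),):
        p=box(X,F,(.53,.65),(-.42,-.27),z);print(n,'stack rim',len(p),np.round(np.percentile(p,[1,99],axis=0),4).tolist())
    p=box(X,F,(.5,.85),(-.1,.12),(.055,.09));print('handle',rect(p),tf(rect(p)[0]/1000))
    print('dish',rect(box(X,F,(.36,.63),(.075,.29),(.044,.054))))
    px=F['pixels'].astype(int)
a=f['pixels'][90:420,150:450,::-1];b=g['pixels'][90:300,130:400,::-1]
o=np.zeros((440,800,3),np.uint8);o[:440,:400]=cv2.resize(a,(400,440));o[:311,400:]=cv2.resize(b,(400,311));cv2.imwrite('pics/fin.png',np.clip(o.astype(int)*1.6,0,255).astype(np.uint8))
```

```text
scene stack rim 194 [[0.5593, -0.3794, 0.1481], [0.6231, -0.3107, 0.1617]]
handle (array([677.8,  17. ]), array([113.4,  30.8]), 10.99) [[0.125  0.0059]]
dish (array([490.9, 179.5]), array([130.5, 124.9]), 54.59)
top stack rim 133 [[0.5553, -0.3735, 0.1482], [0.62, -0.312, 0.1639]]
handle (array([739.5,  46. ]), array([258.1,  51. ]), 24.27) [[0.1901 0.0264]]
dish (array([488.7, 179.7]), array([126.1, 125.5]), 47.76)
```

View pics/fin.png

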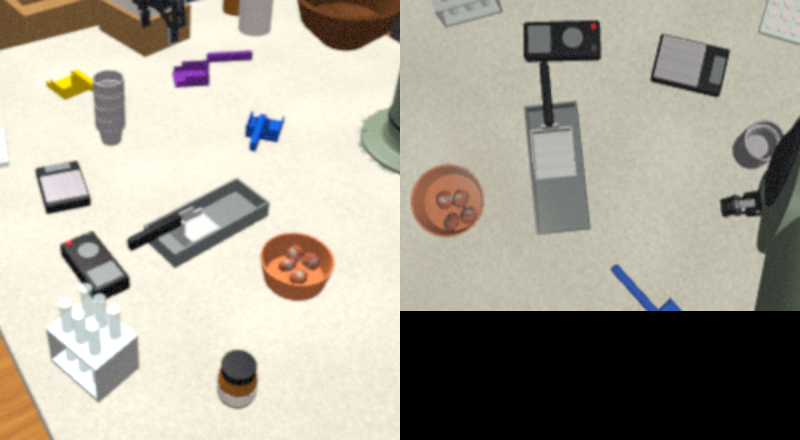

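The view shows the cup stack upright at (110,105), the four chips in the dish at (297,265), and the scoop flat in the tray at (200,222). The jar, multimeter and balance are in place, and the gripper is clear.

```bash
python3 -c "
from workcell import bot
print(bot.job_done())"
```

```text
the job is handed in; nothing more can be done
None
```

The job is handed in at about 62 s of the 208 s allowed: all four chips are in the copper dish, the scoop stands flat in the emptied tray, the four cups are nested in one stack, and the jar, multimeter and balance look undisturbed in the last pictures; no verdict came back.

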